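# Top off the slat tower and hold the sprung clamp closed

### The arm

A 7-joint arm with a two-finger parallel gripper is mounted at the origin on the work surface. World frame = base frame: x ahead of the robot, y to its left, z up, the work surface at z = 0. Lengths are in m, angles in rad, forces in N, time in s.
With the tool pointing down it reaches from about 0.4 to 0.875 m from the base axis. Payload 6.5 kg.
Tool frame: the origin (TCP) lies where the fingers leave the gripper's body, on its centre line; the fingertips stand 73 mm ahead of it and the grasp point (between the pads) lies 54 mm ahead of it (arm.grip_depth is the distance from the TCP to the grasp point, in m); z points along the fingers, y is the direction in which the jaws open and shut (so a half turn about z gives the same grasp; the last joint's range is limited). The gripper opens to 85 mm and grips with 20 to 120 N. Pads are 22 mm wide; open, the fingers measure 114 mm over their backs; the gripper's body (76 mm by 85 mm) begins 54 mm behind the grasp point. The pads swing forward as they close: fully open they stand 13 mm farther back than shut.
Start: joints at [-1.24, 0.536, -0.004, 1.538, 0.003, 1.067, -0.071], TCP at [0.251, 0.599, 0.304] pointing down, gripper open.
Joint ranges: [-2.7, 2.7], [-0.37, 2.16], [-1.27, 1.26], [0.24, 2.4], [-1.31, 4.45], [0.19, 1.91], [-2.76, 2.76]. Speed limits (rad/s): [2.39, 2.39, 3.14, 3.14, 3.14, 3.14, 3.14].

### API

Orientations are given as a unit quaternion [x, y, z, w].
In Python, from station import sensors, camera, camera_info, arm, spotter gives the robot as it stands. The module is installed in compiled form; this text tells all that it offers.
- The arm moves only by the shell command python3 -m jog 'ROWS' [FORCE]. ROWS is JSON, a list of rows, each a list of 3 entries, a list of its own where there are three numbers: the turn, a rotation vector about the tool's x, y, z as a fraction of full scale, then the shift along the tool's x, y, z as a fraction of full scale, then the opening, from 0 (shut) to 1 (fully open). A call has 1 to 10 rows; each row is the pose to reach, as a shift and turn from the pose measured when the call began, along the tool's axes at that moment, turning the shorter way round; what a row does not reach only later rows make up. Full scale, the value 1, is 0.3 m for a shift and pi rad for a turn. A row lasts 1/10 s, in which the tool goes at most 50 mm and 8.59 degrees, less where a joint would pass 70% of its speed; a pose out of reach is approached as far as the arm can. A call with a number of a shift or a turn outside -1 to 1 is refused whole. A call with a gripper value outside its range is refused whole. The fingers move at their own pace and stop on an object; FORCE is the grip in N (left out, the last holds). Time passes only in rows, so rows that repeat a pose let the fingers close. It gives the time, the measured TCP pose, the force and the opening at its end, in the units of the state.
- sensors.sense(): the state, without advancing time (a new reading comes with each control period).
- camera(name): name is "scene" or "side" or "wrist"; returns the picture (480x640x3 uint8, red, green, blue); there is no depth.
- camera_info(name): a dict with "camera_matrix" (3x3 intrinsics, pixels), "pose" (4x4, takes a point from camera to world coordinates). Camera axes: x right, y down, z forward; pixel columns grow to the right and rows downward; lengths in m; the calibration is good to about 2 mm. The wrist camera is an equidistant fisheye: a pixel r from the principal point sees the ray r / f radians off the axis. A picture is of the moment at which its call begins: read the wrist's pose just before it. camera_info takes no time and is no camera call; for the wrist camera it gives the pose at the moment of the call.
- arm.finish_job(): hands the job in, once; it reports no verdict.
Trained networks look in the newest picture that a camera, given by its name, has taken for a name from the list of things; names that differ only in an ending like _2 or _b are one class to them, and where a whole thing is asked for, a point or a joint stands for the part that bears it (a point fixed in the world has none). Each returns a list of dicts, best first, with "score" (0 to 1); they miss things now and then, are a little off and sometimes report something else, mostly with a low value. They report only what shows in the picture. A call takes as long as a camera call.
- spotter.spot_in(camera, query): "rect" ([left, top, right, bottom] in pixels, round what is visible of it).
The state is a dict: "time_s": time; "joint_positions": joint angles; "joint_vel": joint speeds; "effort": joint torques, N m; "tool_pos": TCP position; "ee_rot": TCP orientation; "contact_force": force on the tool from outside, world axes, zero at the start; "moment": the same for the moment, N m; "gripper_width": finger opening in m.
Only numpy, scipy, OpenCV 4.12 (cv2) and the standard library are available. Lean on these libraries where they do the work, as an engineer would, in place of code of your own. Each camera call takes 0.05 s, during which the arm holds its last target.

### The job

Lay the two loose yellow slats flat on the tower in the clamp, crosswise on the blue layer and each directly above a white slat, leaving the rest of the tower as it stands. Then push the clamp's sprung tensioner arm by its red post, with the gripper, past its ratchet click so that the idler block presses both yellow slats home against the steel stop, and finish while still holding it there: it does not latch, so do not let go. Leave the other things on the bench alone.

Things in the scene. Friction and masses are not known exactly. Their poses are not given: they have to be found in the camera images.
- clamp: dark grey base plate, fixed, placed and turned differently each time: 195 mm along x, y from -204 to +81 mm, top 10 mm above the bench. Origin at bench height under the tower's middle; z up. Tower: white slats along y at x = -30 and +30 mm, on them blue slats along x at y = -34 and +34 mm, their top 38 mm above the bench.
- place_1 (a point): where the centre of one yellow slat (either) belongs when laid: clamp x = +30, y = -6 mm, 45 mm above the bench, slat along clamp y; good to about 10 mm. Axes as the clamp's. The idler block later slides the slat along +y to the stop
- place_2 (a point): the same for the other yellow slat, at clamp x = -30, y = -6 mm
- stop_face (a point): middle of the face of the steel stop, 96 mm wide, top 56 mm above the bench, face at clamp y = +51 mm looking to -y; against it a yellow slat's centre is at y = +6 mm
- slat_a_center (a point): first loose yellow slat, lying flat on the bench, 90 x 18 x 14 mm, about 30 g; this point is the centre of the slat, x along its length, z up
- slat_b_center (a point): second loose yellow slat, same as the first, 90 x 18 x 14 mm, about 30 g; this point is the centre of the slat, x along its length, z up
- low_1_center (a point): white slat of the tower's bottom layer, 90 x 18 x 14 mm, about 30 g; this point is the centre of the slat, x along its length, z up
- low_2_center (a point): other white slat of the bottom layer, 90 x 18 x 14 mm, about 30 g; this point is the centre of the slat, x along its length, z up
- mid_1_center (a point): blue slat of the tower's second layer (idler side), 90 x 18 x 14 mm, about 30 g; this point is the centre of the slat, x along its length, z up
- mid_2_center (a point): other blue slat of the second layer (stop side), 90 x 18 x 14 mm, about 30 g; this point is the centre of the slat, x along its length, z up
- handle_post: upright red round post (its sleeve turns freely) on the free end of the green arm, 18 mm diameter, 62 mm high; origin at its centre, 95 mm above the bench (post from 64 to 126 mm; under it the arm's plate, top at 64 mm). At rest at clamp x = -65, y = -166 mm; nothing stands beside it on its -y side. Push it towards clamp +y.
- pivot (a point): vertical axis of the tensioner arm, at clamp x = +75, y = -130 mm; the post swings about it on a 145 mm radius: at arm value q it is at clamp x = 75 - 145 cos(0.25 - q), y = -130 - 145 sin(0.25 - q) mm
- tensioner_arm (a joint): swing of the green arm, rad: 0 at rest, grows as the post is pushed towards clamp +y. Its spring takes about 4 N at the post to start, 5 to 7 N up to the click, 8 to 11 N past it. The pawl rides over the tooth at 0.34 and has clicked down behind it by 0.42; hold between 0.44 and 0.52; hard stop at 0.55. No latch: let go, it springs back to 0.
- pawl_slider (a joint): brass pawl beside the pivot, m: 0 down, lifted by 0.002 to 0.003 as the arm reaches 0.34 rad, drops back to 0 past the click
- idler_block (a joint): compression of the black idler block's spring, m: 0 when free, about 0.006 at arm 0.42 and 0.011 at 0.48 rad with the yellow slats against the stop, at most 0.020. Block 90 mm wide, 39 to 57 mm above the bench (meets only the top layer); face at clamp y = -69 mm at rest, advances 85 mm per rad of the arm.
- petri_dish: bystander, not to be disturbed: clear glass petri dish, 90 mm across, 16 mm high; origin at the centre of its underside
- vial: bystander, not to be disturbed: small amber glass vial with white cap, 28 mm across, 55 mm high; origin at the centre of its underside
- screwdriver: bystander, not to be disturbed: red-handled screwdriver lying flat, 160 mm long along its x axis
- jar: bystander, not to be disturbed: white plastic jar with blue cap, 52 mm across, 60 mm high; origin at the centre of its underside
- wafer_box: bystander, not to be disturbed: grey plastic box, 55 x 55 x 24 mm; origin at the centre of its underside
- tweezers: bystander, not to be disturbed: steel tweezers lying flat, 110 mm long along their x axis

How it is judged:
By the outcome, as a careful person would: the job done as asked, in the order asked, and still so for the second after the job is handed in, while the arm keeps its last pose, push and grip.
It also fails if it takes over 66 s, if anything falls off the work surface, if the arm or the gripper's body presses on something with over 40 N, if the wrist force passes 120 N, or if a joint passes its speed limit or range.

## Working session

There is one attempt and no reset: what is moved stays moved. The work goes in short steps, Python scripts to look and compute and a shell command to move; the robot and the scene stay as the last step left them, time stands still between calls to the robot, and variables do not carry over. Pictures are saved under pics/ and viewed, and the job is handed in when it is done.

```bash
mkdir -p pics; cat > h.py <<'E'
import numpy as np, cv2
from station import sensors, camera, camera_info, arm, spotter
def save(n,fn):
    im=camera(n); cv2.imwrite('pics/'+fn,im[:,:,::-1]); return im
E
python3 - <<'E'
from h import *
for n in ('scene','side','wrist'):
    save(n,n+'0.png'); i=camera_info(n); print(n,np.round(i['camera_matrix'],1).tolist(),np.round(i['pose'],3).tolist())
s=sensors.sense(); print(s, arm.grip_depth)
E
```

```text
scene [[433.5, 0.0, 315.6], [0.0, 433.5, 243.1], [0.0, 0.0, 1.0]] [[0.165, 0.782, -0.601, 1.115], [0.986, -0.128, 0.104, -0.142], [0.004, -0.61, -0.792, 0.897], [0.0, 0.0, 0.0, 1.0]]
side [[545.7, 0.0, 316.3], [0.0, 545.7, 234.9], [0.0, 0.0, 1.0]] [[-0.994, -0.065, 0.084, 0.376], [-0.106, 0.631, -0.768, 1.017], [-0.003, -0.773, -0.635, 0.923], [0.0, 0.0, 0.0, 1.0]]
wrist [[371.6, 0.0, 323.4], [0.0, 371.6, 237.2], [0.0, 0.0, 1.0]] [[0.385, 0.872, 0.301, 0.172], [0.923, -0.364, -0.126, 0.631], [0.0, 0.326, -0.945, 0.373], [0.0, 0.0, 0.0, 1.0]]
{'time_s': 0.15, 'joint_positions': array([-1.24020268,  0.53700513, -0.00445743,  1.53864483,  0.00260868,
        1.06732856, -0.07121562]), 'joint_vel': array([-6.51292618e-04, -3.16394617e-03, -9.12211510e-04, -4.54584851e-03,
       -3.03870073e-03,  5.34752607e-04, -4.36532137e-05]), 'effort': array([ 1.39402389e-03, -5.83782005e+01,  1.04973536e+00, -2.59347743e+01,
        1.25243820e-02,  6.54127434e-03, -2.04918621e-05]), 'tool_pos': array([0.25104038, 0.59913301, 0.30320622]), 'ee_rot': array([ 1.97060477e-01,  9.80391092e-01, -6.84649602e-04, -8.60153398e-05]), 'contact_force': array([0.57199758, 0.53454712, 0.26191669]), 'moment': array([-0.01400557,  0.01600278,  0.02861748]), 'gripper_width': 0.08522391282398019} 0.0539
```

View pics/scene0.png

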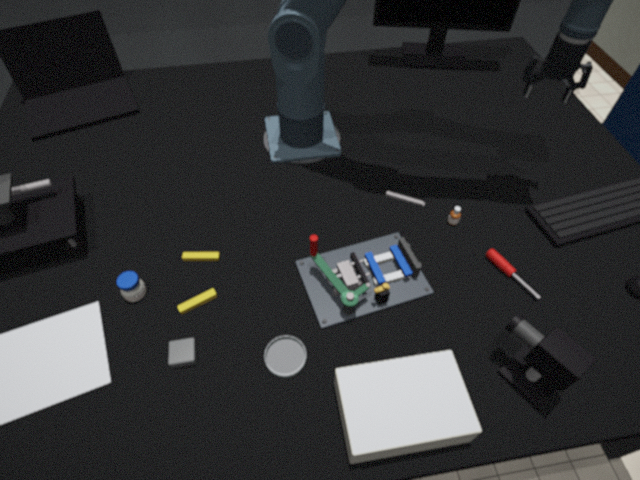

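View pics/side0.png

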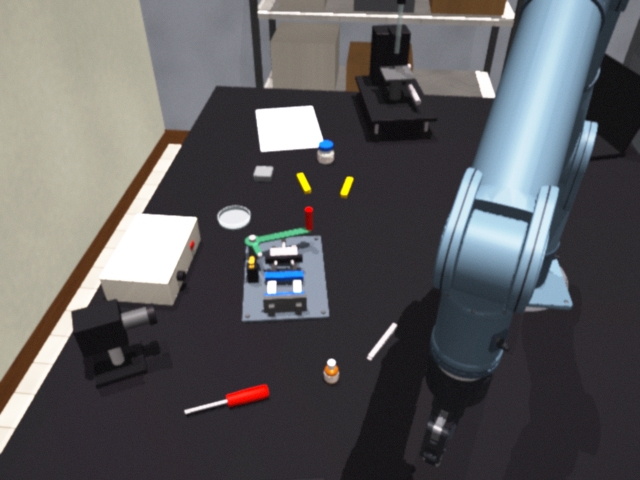

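View pics/wrist0.png

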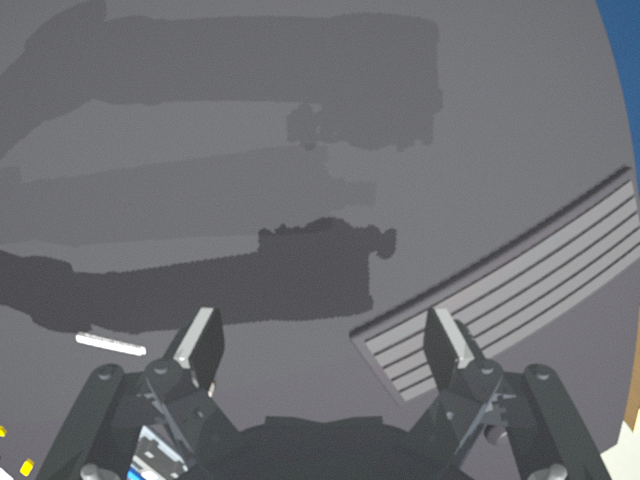

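The scene view shows the clamp around (365,278), the slats at (200,255) and (197,300), and the post at (314,245). I'll zoom in and project these.

```bash
cat >> h.py <<'E'
def ray(n,uv,info=None):
    i=info or camera_info(n); K=np.array(i['camera_matrix']); T=np.array(i['pose'])
    x=(uv[0]-K[0,2])/K[0,0]; y=(uv[1]-K[1,2])/K[1,1]
    if n=='wrist':
        r=np.hypot(x,y); s=np.sin(r)/r if r>1e-9 else 1; d=np.array([x*s,y*s,np.cos(r)])
    else: d=np.array([x,y,1.])
    d=T[:3,:3]@d; return T[:3,3],d/np.linalg.norm(d)
def onz(n,uv,z,info=None):
    o,d=ray(n,uv,info); return o+d*(z-o[2])/d[2]
def proj(n,P,info=None):
    i=info or camera_info(n); K=np.array(i['camera_matrix']); T=np.array(i['pose'])
    c=T[:3,:3].T@(np.asarray(P,float)-T[:3,3])
    if n=='wrist':
        a=np.arctan2(np.hypot(c[0],c[1]),c[2]); h=np.hypot(c[0],c[1])+1e-12
        return np.array([K[0,0]*a*c[0]/h+K[0,2],K[1,1]*a*c[1]/h+K[1,2]])
    return np.array([K[0,0]*c[0]/c[2]+K[0,2],K[1,1]*c[1]/c[2]+K[1,2]])
E
python3 - <<'E'
from h import *
a=cv2.imread('pics/scene0.png'); b=cv2.imread('pics/side0.png')
cv2.imwrite('pics/s_c.png',cv2.resize(a[225:335,285:445],None,fx=5,fy=5,interpolation=cv2.INTER_CUBIC))
cv2.imwrite('pics/d_c.png',cv2.resize(b[195:330,230:340],None,fx=4.4,fy=4.4,interpolation=cv2.INTER_CUBIC))
for q in ('slat_a_center','handle_post','low_1_center','mid_1_center','petri_dish','jar','wafer_box','vial','tweezers'):
  for c in ('scene','side'):
    for r in spotter.spot_in(c,q)[:3]:
        u=r['rect']; m=[(u[0]+u[2])/2,(u[1]+u[3])/2]
        print(q,c,np.round(r['score'],2),np.round(u),np.round(onz(c,m,0.01),3))
for c,im in(('scene',a),('side',b)):
    h=cv2.cvtColor(im,cv2.COLOR_BGR2HSV); m=cv2.inRange(h,(22,120,90),(35,255,255))
    n,l,st,ce=cv2.connectedComponentsWithStats(m)
    for k in range(1,n):
        if st[k,4]>40:
            p=np.argwhere(l==k)[:,::-1]; P=np.array([onz(c,x,0.012)[:2] for x in p]); w=np.linalg.eigh(np.cov(P.T))
            print(c,st[k],ce[k],onz(c,ce[k],.01).round(3),'yaw',np.degrees(np.arctan2(w[1][1,1],w[1][0,1])),np.sqrt(12*w[0]))
E
```

```text
slat_a_center scene 0.57 [178. 289. 215. 313.] [ 0.564 -0.329  0.01 ]
slat_a_center scene 0.42 [169. 337. 195. 371.] [ 0.692 -0.361  0.01 ]
slat_a_center scene 0.4 [297. 231. 434. 327.] [0.569 0.075 0.01 ]
slat_a_center side 0.62 [297. 176. 308. 196.] [ 0.562 -0.312  0.01 ]
slat_a_center side 0.28 [269. 282. 276. 294.] [0.58  0.118 0.01 ]
handle_post scene 0.61 [312. 237. 320. 255.] [ 0.45  -0.026  0.01 ]
handle_post side 0.65 [306. 208. 312. 230.] [ 0.525 -0.155  0.01 ]
low_1_center scene 0.62 [365. 252. 394. 267.] [0.518 0.124 0.01 ]
low_1_center scene 0.15 [299. 234. 432. 331.] [0.58  0.073 0.01 ]
low_1_center side 0.63 [292. 280. 302. 293.] [0.522 0.107 0.01 ]
mid_1_center scene 0.61 [363. 252. 386. 285.] [0.544 0.104 0.01 ]
mid_1_center side 0.92 [266. 270. 302. 282.] [0.558 0.075 0.01 ]
petri_dish scene 0.71 [265. 334. 308. 377.] [ 0.732 -0.138  0.01 ]
petri_dish scene 0.63 [312. 232. 318. 256.] [ 0.444 -0.027  0.01 ]
petri_dish side 0.85 [220. 203. 250. 230.] [ 0.729 -0.145  0.01 ]
jar scene 0.74 [120. 274. 147. 306.] [ 0.51  -0.476  0.01 ]
jar side 0.7 [315. 140. 335. 162.] [
[... 551 characters left out ...]
326 0.251 0.01 ]
tweezers scene 0.19 [374. 285. 391. 294.] [0.605 0.109 0.01 ]
scene [181 251  39   9 335] [200.12238806 254.97910448] [ 0.431 -0.32   0.01 ] yaw 80.54000093883072 [0.02746101 0.09426848]
scene [375 284  13   9  48] [381.10416667 287.91666667] [0.6   0.107 0.01 ] yaw 111.85531398503173 [0.01310784 0.03209247]
scene [177 288  40  25 392] [196.42602041 299.82397959] [ 0.561 -0.329  0.01 ] yaw 112.80836220648288 [0.02609158 0.09345302]
side [296 172  16  22 190] [303.48947368 182.16842105] [ 0.562 -0.332  0.01 ] yaw 111.6916882273357 [0.02660836 0.11175663]
side [340 176  14  22 188] [346.28723404 186.24468085] [ 0.433 -0.323  0.01 ] yaw 82.19923557344684 [0.02588517 0.10883584]
```

View pics/s_c.png

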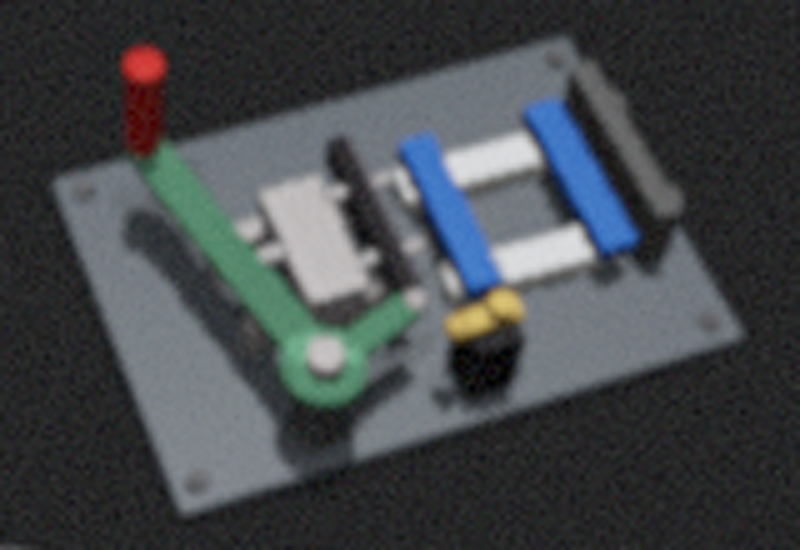

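View pics/d_c.png

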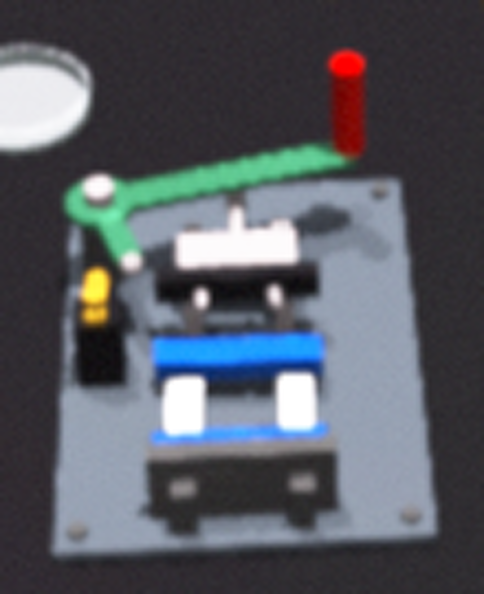

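```bash
cat > fit.py <<'E'
from h import *
from scipy.optimize import least_squares
S=lambda p:np.array(p)/5+[285,225]
D=lambda p:np.array(p)/4.4+[230,195]
W=97.5
obs=[('scene',S(p),c) for p,c in [((52,185),(-W,-204,10)),((570,38),(-W,81,10)),((745,335),(W,81,10)),((185,515),(W,-204,10)),
((145,63),(-65.5,-166,126)),((402,140),(-45,-43,38)),((435,135),(-45,-25,38)),((498,283),(45,-25,38)),((468,292),(45,-43,38)),
((527,106),(-45,25,38)),((560,100),(-45,43,38)),((635,240),(45,43,38)),((607,250),(45,25,38))]]
obs+=[('side',D(p),c) for p,c in [((400,180),(-W,-204,10)),((436,537),(-W,81,10)),((53,553),(W,81,10)),((347,63),(-65.5,-166,126)),((155,340),(45,-43,38)),((322,334),(-45,-43,38))]]
I={n:camera_info(n) for n in('scene','side')}
def tw(p,c):
    a=p[2];R=np.array([[np.cos(a),-np.sin(a)],[np.sin(a),np.cos(a)]])
    c=np.array(c)/1000; return np.r_[R@c[:2]+p[:2],c[2]]
def f(p,full=False):
    off=p[3] if len(p)>3 else 0
    r=[]
    for n,uv,c in obs:
        c=np.array(c,float)
        if c[2]==10: c[0]+=off*1000
        r.append(proj(n,tw(p,c),I[n])-uv)
    return np.array(r) if full else np.ravel(r)
best=min((least_squares(f,[.55,.09,a,0],loss='soft_l1') for a in (-.8,.0,.8,1.6,2.4)),key=lambda r:r.cost)
print(best.x,np.degrees(best.x[2]))
for o,r in zip(obs,f(best.x,True)): print(o[0],o[2],r.round(1))
for c in [(30,-6,45),(-30,-6,45),(-65.5,-166,95)]: print(c,tw(best.x,c).round(4))
E
python3 fit.py
```

```text
[ 0.55043075  0.13283892  0.1636198  -0.00150344] 9.374723948004508
scene (-97.5, -204, 10) [ 0.  -1.9]
scene (-97.5, 81, 10) [-0.4 -0.7]
scene (97.5, 81, 10) [0.1 0.1]
scene (97.5, -204, 10) [-0.9 -0.8]
scene (-65.5, -166, 126) [ 0.1 -0.1]
scene (-45, -43, 38) [-1.3  0.4]
scene (-45, -25, 38) [-1.2 -0.5]
scene (45, -25, 38) [ 1.5 -0.9]
scene (45, -43, 38) [ 0.4 -0.6]
scene (-45, 25, 38) [-1.1  0.1]
scene (-45, 43, 38) [-1.1 -0.5]
scene (45, 43, 38) [ 0.2 -0.1]
scene (45, 25, 38) [-1.1 -0.1]
side (-97.5, -204, 10) [-0.4  0.3]
side (-97.5, 81, 10) [-0.6  0.5]
side (97.5, 81, 10) [-1.5  0.8]
side (-65.5, -166, 126) [-1.1  0.6]
side (45, -43, 38) [-1.4  0.5]
side (-45, -43, 38) [-1.2  0.3]
(30, -6, 45) [0.581  0.1318 0.045 ]
(-30, -6, 45) [0.5218 0.122  0.045 ]
(-65.5, -166, 95) [ 0.5128 -0.0416  0.095 ]
```

```bash
cat >> h.py <<'E'
from scipy.spatial.transform import Rotation as Ro
def rel(P,yaw):
    s=sensors.sense(); R=Ro.from_quat(s['ee_rot']); t=np.radians(yaw)
    y=np.array([np.cos(t),np.sin(t),0]); z=np.array([0,0,-1.]); x=np.cross(y,z)
    T=Ro.from_matrix(np.c_[x,y,z])
    print('t',s['time_s'],'turn',((R.inv()*T).as_rotvec()/np.pi).round(4),'shift',(R.inv().apply(np.array(P)-s['tool_pos'])/.3).round(4))
def st():
    s=sensors.sense(); y=Ro.from_quat(s['ee_rot']).as_matrix()
    print('t',s['time_s'],s['tool_pos'].round(4),'yaw',np.degrees(np.arctan2(y[1,1],y[0,1])).round(2),'z',y[:,2].round(3),'F',s['contact_force'].round(1),'w',s['gripper_width'].round(4),'j7',s['joint_positions'][6].round(2))
E
python3 -c "
from h import *
rel([.48,.30,.28],20); rel([.52,-.05,.25],-9)"
```

```text
t 1.05 turn [0.     0.     0.2626] shift [-1.0893 -0.6261  0.0796]
t 1.05 turn [0.     0.     0.4237] shift [-1.663  -1.6506  0.1796]
```

```bash
python3 -m jog '[[[0,0,0.26],[-1,-0.57,0.07],1],[[0,0,0.26],[-1,-0.57,0.07],1],[[0,0,0.26],[-1,-0.57,0.07],1],[[0,0,0.26],[-1,-0.57,0.07],1],[[0,0,0.26],[-1,-0.57,0.07],1],[[0,0,0.26],[-1,-0.57,0.07],1],[[0,0,0.26],[-1,-0.57,0.07],1]]'; python3 -c "
from h import *
st();rel([.56,-.02,.25],-9); rel([.45,-.25,.22],-9)"
```

```text
time_s: 1.75
tool_pos: [0.4631, 0.3238, 0.2831]
ee_rot: [0.571, 0.821, 0.0, 0.0]
contact_force: [1.0, 0.4, 0.3]
gripper_width: 0.0853Traceback (most recent call last):
  File "<string>", line 3, in <module>
    st();rel([.56,-.02,.25],-9); rel([.45,-.25,.22],-9)
    ~~^^
  File "h.py", line 29, in st
    print('t',s['time_s'],s['tool_pos'].round(4),'yaw',np.degrees(np.arctan2(y[1,1],y[0,1])).round(2),'z',y[:,2].round(3),'F',s['contact_force'].round(1),'w',s['gripper_width'].round(4),'j7',s['joint_positions'][6].round(2))
                                                                                                                                                              ^^^^^^^^^^^^^^^^^^^^^^^^
AttributeError: 'float' object has no attribute 'round'
```

```bash
sed -i "s/s\['gripper_width'\].round(4)/round(s['gripper_width'],4)/" h.py; python3 -c "
from h import *
st();rel([.56,.03,.26],-9); rel([.47,-.24,.22],-9)"
```

```text
t 1.75 [0.4631 0.3238 0.2831] yaw 20.32 z [ 0.001  0.    -1.   ] F [1.  0.4 0.3] w 0.0853 j7 -0.22
t 1.75 turn [0.0002 0.     0.1629] shift [-1.0306 -0.0372  0.0772]
t 1.75 turn [0.0002 0.     0.1629] shift [-1.7704 -0.6311  0.2103]
```

```bash
python3 -m jog '[[[0,0,0.163],[-1,-0.04,0.08],1],[[0,0,0.163],[-1,-0.04,0.08],1],[[0,0,0.163],[-1,-0.04,0.08],1],[[0,0,0.163],[-1,-0.04,0.08],1],[[0,0,0.163],[-1,-0.04,0.08],1],[[0,0,0.163],[-1,-0.04,0.08],1]]'; python3 -c "
from h import *
st();rel([.47,-.25,.22],-9)"
```

```text
time_s: 2.35
tool_pos: [0.5554, 0.04, 0.2595]
ee_rot: [0.76, 0.65, 0.001, 0.0]
contact_force: [1.3, 0.5, 0.4]
gripper_width: 0.0852
t 2.35 [0.5554 0.04   0.2595] yaw -8.99 z [ 0.001  0.    -1.   ] F [1.3 0.5 0.4] w 0.0852 j7 -0.1
t 2.35 turn [ 0.0004 -0.0002  0.    ] shift [-0.9992 -0.1302  0.1311]
```

```bash
python3 -m jog '[[[0,0,0],[-1,-0.13,0.13],1],[[0,0,0],[-1,-0.13,0.13],1],[[0,0,0],[-1,-0.13,0.13],1],[[0,0,0],[-1,-0.13,0.13],1],[[0,0,0],[-1,-0.13,0.13],1],[[0,0,0],[-1,-0.13,0.13],1],[[0,0,0],[-1,-0.13,0.13],1],[[0,0,0],[-1,-0.13,0.13],1]]'; cat > look.py <<'E'
from h import *
import sys
def slats(n,im,i,z=0.010,A=150):
    h=cv2.cvtColor(im,cv2.COLOR_RGB2HSV); m=cv2.inRange(h,(22,110,70),(35,255,255))
    k,l,s_,ce=cv2.connectedComponentsWithStats(m)
    for q in range(1,k):
        if s_[q,4]>A:
            p=np.argwhere(l==q)[:,::-1]; P=np.array([onz(n,x,z,i)[:2] for x in p],np.float32); r=cv2.minAreaRect(P)
            w=np.linalg.eigh(np.cov(P.T))
            print(n,s_[q],'rect',np.round(r[0],4),np.round(r[1],4),round(r[2],1),'pca yaw',np.degrees(np.arctan2(w[1][1,1],w[1][0,1])).round(1))
if __name__=='__main__':
    i=camera_info('wrist'); im=save('wrist',sys.argv[1]); slats('wrist',im,i,float(sys.argv[2])); st()
E
python3 look.py w1.png 0.014
```

```text
time_s: 3.15
tool_pos: [0.4692, -0.2521, 0.2203]
ee_rot: [0.762, 0.648, 0.0, 0.0]
contact_force: [0.4, 0.3, -0.4]
gripper_width: 0.0854
wrist [ 409  241   62   94 2029] rect [ 0.5607 -0.3305] [0.0222 0.1055] 23.0 pca yaw 115.3
wrist [ 279  251   30   99 2456] rect [ 0.4326 -0.3182] [0.0962 0.0227] 81.1 pca yaw 81.0
wrist [425 309  27  39 441] rect [ 0.5527 -0.3695] [0.0161 0.05  ] 21.8 pca yaw 110.4
t 3.2 [ 0.4702 -0.2501  0.2203] yaw -9.04 z [ 0.002  0.001 -1.   ] F [-0.  -0.   0.4] w 0.0854 j7 0.51
```

View pics/w1.png

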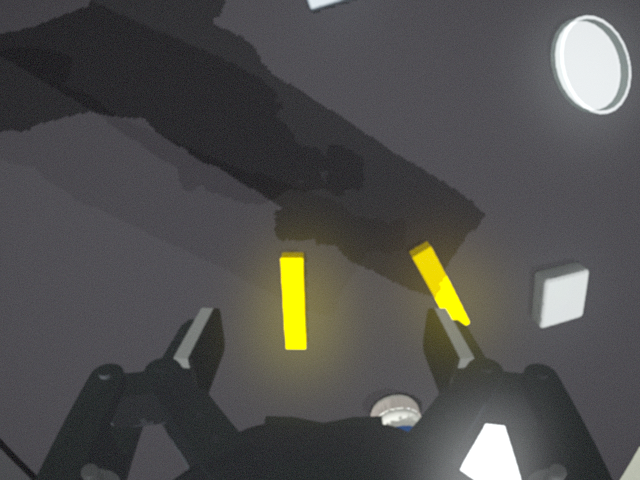

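Slat A is at (0.4325, -0.320) with yaw 81°, and the wrist and fixed cameras agree. I'll go down on it.

```bash
python3 -c "
from h import *
rel([.4325,-.32,.12],-9); rel([.4325,-.32,.077],-9)"
```

```text
t 3.2 turn [ 0.0005 -0.0003 -0.0002] shift [-0.2502 -0.0879  0.3341]
t 3.2 turn [ 0.0005 -0.0003 -0.0002] shift [-0.2504 -0.0881  0.4774]
```

```bash
python3 -m jog '[[[0,0,0],[-0.25,-0.088,0.33],0.6],[[0,0,0],[-0.25,-0.088,0.33],0.6],[[0,0,0],[-0.25,-0.088,0.33],0.6],[[0,0,0],[-0.25,-0.088,0.40],0.6],[[0,0,0],[-0.25,-0.088,0.46],0.6],[[0,0,0],[-0.25,-0.088,0.477],0.6],[[0,0,0],[-0.25,-0.088,0.477],0.6]]'; python3 -m jog '[[[0,0,0],[0,0,0],0],[[0,0,0],[0,0,0],0],[[0,0,0],[0,0,0],0],[[0,0,0],[0,0,0],0],[[0,0,0],[0,0,0],0]]' 40; python3 look.py w2.png 0.014
```

```text
time_s: 3.9
tool_pos: [0.4334, -0.3182, 0.0768]
ee_rot: [0.76, 0.65, 0.001, -0.0]
contact_force: [-0.2, -0.1, 0.2]
gripper_width: 0.0514
time_s: 4.4
tool_pos: [0.4344, -0.3181, 0.0779]
ee_rot: [0.76, 0.65, 0.002, 0.0]
contact_force: [0.4, 2.1, 7.1]
gripper_width: 0.0168
wrist [ 532  203   73  158 6155] rect [ 0.5571 -0.3273] [0.0241 0.0984] 23.0 pca yaw 114.3
wrist [ 299  218   54  187 8324] rect [ 0.4335 -0.3196] [0.0944 0.0235] 84.1 pca yaw 81.3
t 4.45 [ 0.4344 -0.318   0.0779] yaw -8.86 z [ 0.003  0.002 -1.   ] F [0.2 3.  5.7] w 0.0166 j7 0.77
```

View pics/w2.png

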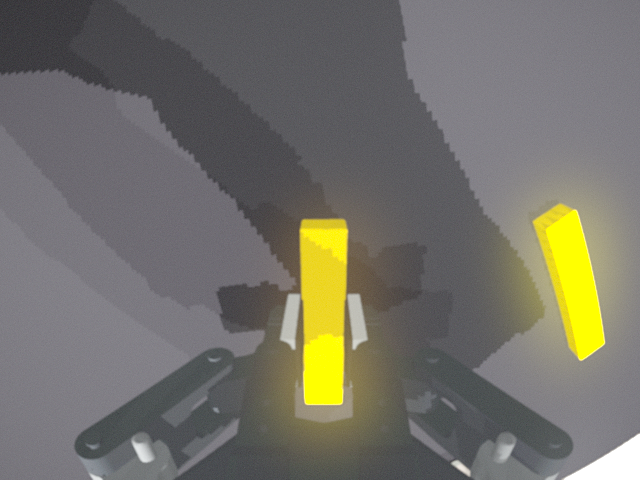

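Slat A is held between the pads (opening about 17 mm, slat upright at (323,310) in the picture). I'll lift it and carry it to place_2.

```bash
python3 -c "
from h import *
rel([.4345,-.3185,.24],-9); rel([.522,.122,.22],9.4)"
```

```text
t 4.45 turn [ 0.0008 -0.0008  0.0008] shift [-0.      0.0021 -0.5405]
t 4.45 turn [ 0.001  -0.0007 -0.1015] shift [ 1.4955  0.0639 -0.4698]
```

```bash
python3 -m jog '[[[0,0,0],[0,0,-0.3],0],[[0,0,0],[0,0,-0.54],0],[[0,0,0],[0,0,-0.54],0],[[0,0,0],[0,0,-0.56],0],[[0,0,-0.05],[0.2,0,-0.56],0],[[0,0,-0.05],[0.35,0.02,-0.56],0],[[0,0,-0.1],[0.5,0.03,-0.56],0],[[0,0,-0.1],[0.65,0.04,-0.56],0],[[0,0,-0.1],[0.8,0.05,-0.56],0],[[0,0,-0.1],[0.95,0.05,-0.56],0]]'; python3 -c "
from h import *
st();rel([.522,.122,.22],9.4);rel([.522,.122,.14],9.4)"
```

```text
time_s: 5.45
tool_pos: [0.493, -0.0374, 0.2472]
ee_rot: [0.649, 0.761, 0.002, 0.001]
contact_force: [0.3, 0.5, -0.5]
gripper_width: 0.0168
t 5.45 [ 0.493  -0.0374  0.2472] yaw 9.12 z [ 0.004  0.002 -1.   ] F [ 0.3  0.5 -0.5] w 0.0168 j7 0.31
t 5.45 turn [ 0.0015 -0.0005 -0.0015] shift [0.509  0.1794 0.0924]
t 5.45 turn [ 0.0015 -0.0005 -0.0015] shift [0.5086 0.1781 0.3591]
```

```bash
python3 -m jog '[[[0,0,0],[0.15,0.05,0],0],[[0,0,0],[0.3,0.1,0],0],[[0,0,0],[0.45,0.16,0],0],[[0,0,0],[0.509,0.179,0.1],0],[[0,0,0],[0.509,0.179,0.2],0],[[0,0,0],[0.509,0.179,0.29],0],[[0,0,0],[0.509,0.179,0.29],0],[[0,0,0],[0.509,0.179,0.29],0]]'; python3 look.py w3.png 0.09;python3 - <<'E'
from h import *
a=save('scene','s3.png');b=save('side','d3.png')
A=cv2.resize(a[205:325,295:435],None,fx=3,fy=3,interpolation=cv2.INTER_CUBIC);B=cv2.resize(b[185:325,225:345],None,fx=3,fy=3,interpolation=cv2.INTER_CUBIC)
o=np.zeros((420,800,3),np.uint8);o[:360,:420]=A;o[:420,430:790]=B
cv2.imwrite('pics/c3.png',o[:,:,::-1])
E
```

```text
time_s: 6.25
tool_pos: [0.5223, 0.1218, 0.1613]
ee_rot: [0.649, 0.761, 0.002, 0.001]
contact_force: [0.2, -0.1, 0.0]
gripper_width: 0.0166
wrist [ 300  222   47  181 7571] rect [0.5225 0.1157] [0.0201 0.0962] 9.2 pca yaw 99.3
wrist [ 478  322   32   55 1009] rect [0.6122 0.1106] [0.017  0.0346] 11.9 pca yaw 102.8
t 6.3 [0.5229 0.1219 0.162 ] yaw 9.09 z [ 0.006  0.003 -1.   ] F [ 0.2 -0.5  0.2] w 0.0164 j7 0.05
```

View pics/w3.png

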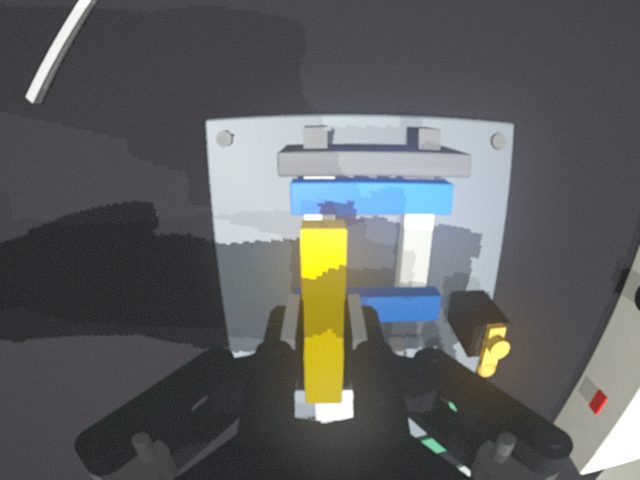

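View pics/c3.png

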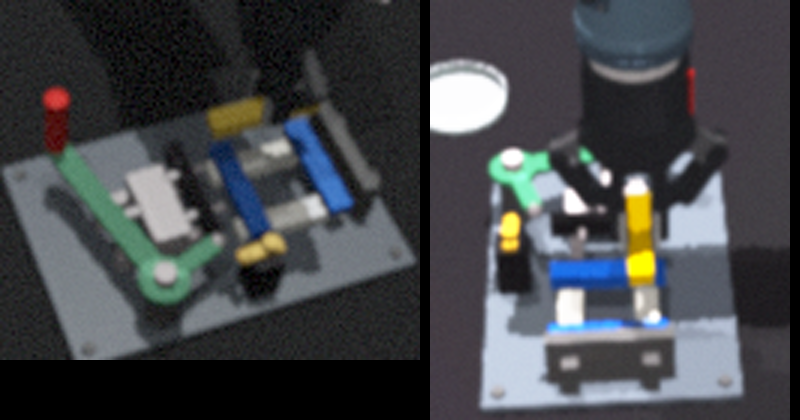

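```bash
python3 - <<'E'
from h import *
i=camera_info('wrist')
p=[0.5504,0.1328,0.1636]
R=lambda c:np.array([[np.cos(p[2]),-np.sin(p[2])],[np.sin(p[2]),np.cos(p[2])]])@np.array(c)/1000+p[:2]
im=cv2.imread('pics/w3.png')
h=cv2.cvtColor(im,cv2.COLOR_BGR2HSV)
m=cv2.inRange(h,(95,120,60),(125,255,255)); 
n,l,s,c=cv2.connectedComponentsWithStats(m)
for k in range(1,n):
    if s[k,4]>300: print(s[k],c[k])
for c in [(-45,43),(45,43),(-45,25),(45,25),(45,-25),(45,-43)]: print(c,proj('wrist',[*R(c),.038],i).round(1))
a=onz('wrist',(291,181),.038,i);b=onz('wrist',(451,183),.038,i);print(a,b,R((-45,43)),R((45,43)),np.linalg.norm(a-b))
rel([*R((-30,-6)),.118],9.4);rel([*R((-30,-6)),.12],9.4)
cv2.imwrite('pics/w3z.png',cv2.resize(im[110:410,200:520],None,fx=2,fy=2))
E
```

```text
[ 291  179  162   35 4319] [381.43459134 196.20560315]
[ 362  291   79   31 1746] [405.27777778 307.17239404]
(-45, 43) [292.1 181.1]
(45, 43) [455.6 182.5]
(-45, 25) [293.  213.7]
(45, 25) [453.  213.7]
(45, -25) [443.6 292.7]
(45, -43) [439.8 317.8]
[0.49839612 0.16785562 0.038     ] [0.58511756 0.18176293 0.038     ] [0.49899741 0.16789663] [0.58779567 0.18255504] 0.08782949321931134
t 6.4 turn [ 0.0024 -0.0006 -0.0017] shift [-0.     -0.0059  0.148 ]
t 6.4 turn [ 0.0024 -0.0006 -0.0017] shift [-0.     -0.0058  0.1414]
```

View pics/w3z.png

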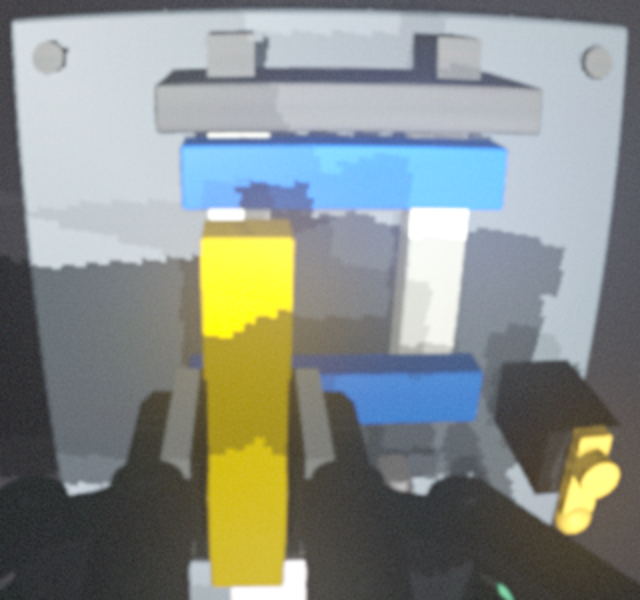

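```bash
python3 -m jog '[[[0.002,0,-0.002],[0,-0.007,0.06],0],[[0.002,0,-0.002],[0,-0.007,0.10],0],[[0.002,0,-0.002],[0,-0.007,0.13],0],[[0.002,0,-0.002],[0,-0.007,0.14],0],[[0.002,0,-0.002],[0,-0.007,0.147],0],[[0.002,0,-0.002],[0,-0.007,0.151],0],[[0.002,0,-0.002],[0,-0.007,0.151],0]]'; python3 -c "
from h import *
st()"
```

```text
time_s: 7.1
tool_pos: [0.5216, 0.1219, 0.1172]
ee_rot: [0.646, 0.763, 0.001, -0.0]
contact_force: [-0.0, 0.6, -0.0]
gripper_width: 0.0166
t 7.1 [0.5216 0.1219 0.1172] yaw 9.46 z [ 0.001  0.002 -1.   ] F [-0.   0.6 -0. ] w 0.0166 j7 0.07
```

```bash
python3 -m jog '[[[0,0,0],[0,0,0.004],0],[[0,0,0],[0,0,0.006],0],[[0,0,0],[0,0,0.006],0]]'; python3 look.py w4.png 0.052
```

```text
time_s: 7.4
tool_pos: [0.5218, 0.1221, 0.1158]
ee_rot: [0.646, 0.763, 0.002, -0.0]
contact_force: [-0.8, -1.4, 4.3]
gripper_width: 0.0169
wrist [ 300  222   47  182 7486] rect [0.5213 0.1203] [0.0188 0.0917] 9.1 pca yaw 99.7
wrist [511 370  34  42 853] rect [0.6421 0.0899] [0.0191 0.039 ] 55.0 pca yaw 132.6
t 7.45 [0.5219 0.122  0.1159] yaw 9.46 z [ 0.002  0.002 -1.   ] F [-0.2 -0.7  4.9] w 0.0165 j7 0.07
```

View pics/w4.png

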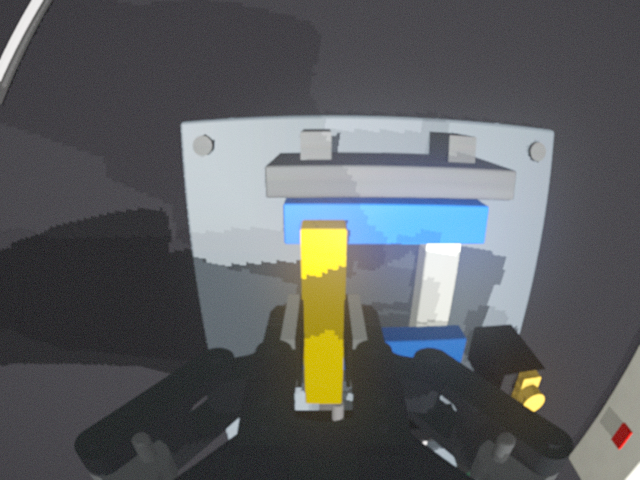

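The slat has touched down on the blue layer with about 4.5 N, its far end on the stop-side blue slat at (323,228). I'll release and lift.

```bash
python3 -m jog '[[[0,0,0],[0,0,0],0.3],[[0,0,0],[0,0,0],0.4],[[0,0,0],[0,0,0],0.4],[[0,0,0],[0,0,0],0.4],[[0,0,0],[0,0,-0.05],0.4],[[0,0,0],[0,0,-0.15],0.4],[[0,0,0],[0,0,-0.3],0.6],[[0,0,0],[0,0,-0.42],0.7],[[0,0,0],[0,0,-0.45],0.8]]'; python3 look.py w5.png 0.052; python3 -c "
from h import *
rel([.545,-.15,.25],22);rel([.561,-.329,.16],22);"
```

```text
time_s: 8.35
tool_pos: [0.5237, 0.1219, 0.2559]
ee_rot: [0.647, 0.763, 0.005, 0.002]
contact_force: [0.7, -0.6, 0.1]
gripper_width: 0.0683
wrist [ 307  171   25  111 2587] rect [0.5216 0.1193] [0.0184 0.0898] 9.1 pca yaw 99.3
wrist [436 263  21  42 461] rect [0.6364 0.0878] [0.0173 0.0385] 4.6 pca yaw 99.1
t 8.4 [0.5234 0.122  0.2552] yaw 9.43 z [ 0.008  0.005 -1.   ] F [ 0.9 -0.1  0.5] w 0.0686 j7 0.0
t 8.4 turn [ 0.003  -0.0008 -0.0698] shift [-0.9062 -0.0776  0.0136]
t 8.4 turn [ 0.003  -0.0008 -0.0698] shift [-1.5046 -0.1255  0.311 ]
```

View pics/w5.png

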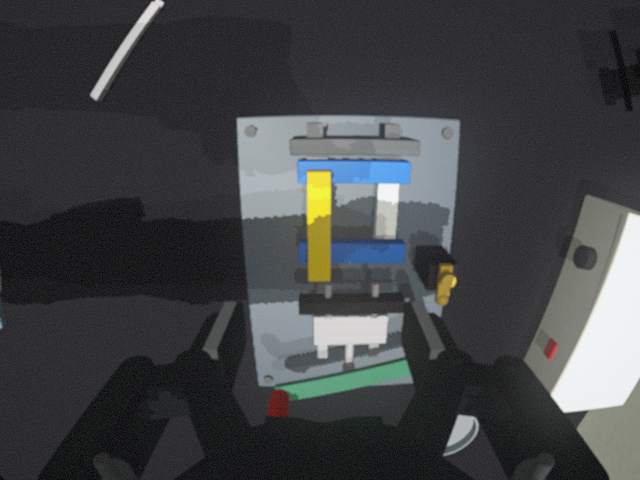

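Slat A lies flat at (0.5216, 0.119) with yaw 99°, 3 mm from nominal, and the tower is undisturbed. Next is slat B.

```bash
python3 -m jog '[[[0.003,0,-0.07],[-0.16,-0.01,0],0.7],[[0.003,0,-0.07],[-0.33,-0.03,0],0.7],[[0.003,0,-0.07],[-0.49,-0.04,0],0.7],[[0.003,0,-0.07],[-0.66,-0.05,0],0.7],[[0.003,0,-0.07],[-0.82,-0.07,0],0.7],[[0.003,0,-0.07],[-0.95,-0.08,0.01],0.7],[[0.003,0,-0.07],[-1,-0.09,0.02],0.7],[[0.003,0,-0.07],[-1,-0.09,0.05],0.7]]'; python3 look.py w6.png 0.014; python3 -c "
from h import *
rel([.5605,-.329,.12],22);rel([.5605,-.329,.079],22);"
```

```text
time_s: 9.2
tool_pos: [0.5454, -0.181, 0.2386]
ee_rot: [0.561, 0.828, 0.0, -0.001]
contact_force: [0.4, 0.5, -0.1]
gripper_width: 0.0601
wrist [ 270  313   27   80 1725] rect [ 0.5603 -0.3256] [0.0221 0.099 ] 22.7 pca yaw 112.5
wrist [243 329  13  42 179] rect [ 0.5257 -0.3334] [0.0082 0.0528] 5.2 pca yaw 96.8
t 9.25 [ 0.5449 -0.1778  0.2366] yaw 21.97 z [-0.004  0.004 -1.   ] F [-0.4  1.4 -1. ] w 0.06 j7 0.79
t 9.25 turn [-0.0007 -0.0015 -0.0001] shift [-0.4887 -0.1397  0.3865]
t 9.25 turn [-0.0007 -0.0015 -0.0001] shift [-0.4893 -0.1394  0.5232]
```

View pics/w6.png

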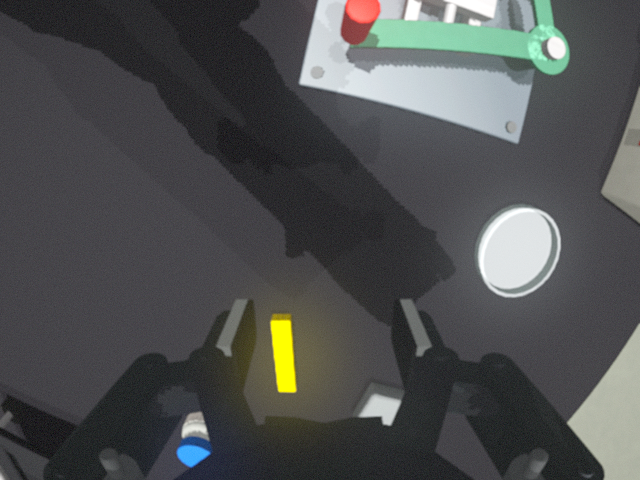

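```bash
python3 -m jog '[[[0,0,0],[-0.15,-0.05,0.1],0.6],[[0,0,0],[-0.3,-0.09,0.22],0.6],[[0,0,0],[-0.45,-0.14,0.33],0.6],[[0,0,0],[-0.488,-0.14,0.39],0.6],[[0,0,0],[-0.488,-0.14,0.45],0.6],[[0,0,0],[-0.488,-0.14,0.5],0.6],[[0,0,0],[-0.488,-0.14,0.523],0.6],[[0,0,0],[-0.488,-0.14,0.523],0.6]]';  python3 look.py w7.png 0.014; python3 -c "
from h import *
rel([.5605,-.3285,.079],22)"
```

```text
time_s: 10.05
tool_pos: [0.5607, -0.3258, 0.0784]
ee_rot: [0.558, 0.83, 0.001, -0.004]
contact_force: [0.3, -0.2, -0.7]
gripper_width: 0.0513
wrist [ 298  221   49  185 8199] rect [ 0.5604 -0.3278] [0.0192 0.0938] 22.8 pca yaw 113.1
t 10.1 [ 0.561  -0.3267  0.0794] yaw 22.11 z [-0.003  0.005 -1.   ] F [ 0.5 -0.   0.8] w 0.0511 j7 1.07
t 10.1 turn [-0.0004 -0.0018  0.0006] shift [-0.005  -0.0038  0.0013]
```

View pics/w7.png

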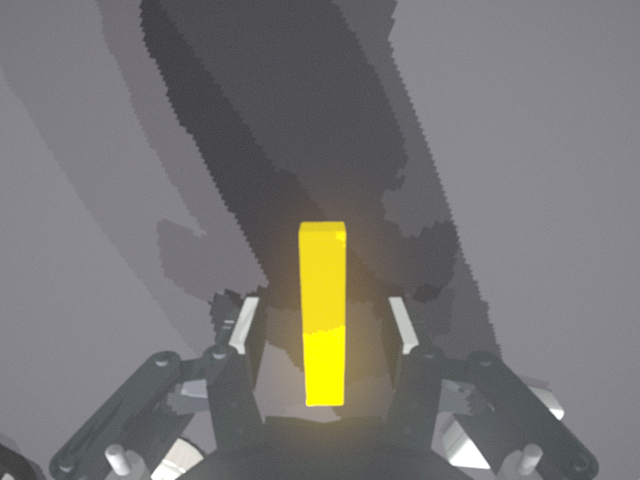

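```bash
python3 -m jog '[[[0,-0.0015,0],[-0.004,-0.003,0.001],0.3],[[0,-0.0015,0],[-0.004,-0.003,0.001],0],[[0,-0.0015,0],[-0.004,-0.003,0.001],0],[[0,-0.0015,0],[-0.004,-0.003,0.001],0],[[0,-0.0015,0],[-0.004,-0.003,0.001],0],[[0,-0.0015,0],[-0.004,-0.003,-0.1],0],[[0,-0.0015,0],[-0.004,-0.003,-0.25],0],[[0,-0.0015,0],[-0.004,-0.003,-0.4],0],[[0,-0.0015,0],[-0.004,-0.003,-0.54],0],[[0,-0.0015,0],[-0.004,-0.003,-0.56],0]]' 40;  python3 look.py w8.png 0.17; python3 -c "
from h import *
rel([.5805,-.10,.247],9.4);rel([.5805,.1318,.247],9.4)"
```

```text
time_s: 11.1
tool_pos: [0.5633, -0.3308, 0.2537]
ee_rot: [0.559, 0.829, 0.0, 0.004]
contact_force: [1.4, -0.5, -0.6]
gripper_width: 0.0165
wrist [ 299  213   48  184 7706] rect [ 0.5667 -0.3405] [0.0209 0.1045] 22.5 pca yaw 112.6
t 11.15 [ 0.5627 -0.3302  0.2518] yaw 22.09 z [ 0.005 -0.003 -1.   ] F [-0.2 -0.2 -0.1] w 0.0163 j7 1.02
t 11.15 turn [0.0013 0.0014 0.0705] shift [0.6888 0.3435 0.0141]
t 11.15 turn [0.0013 0.0014 0.0705] shift [1.4047 0.634  0.0117]
```

View pics/w8.png

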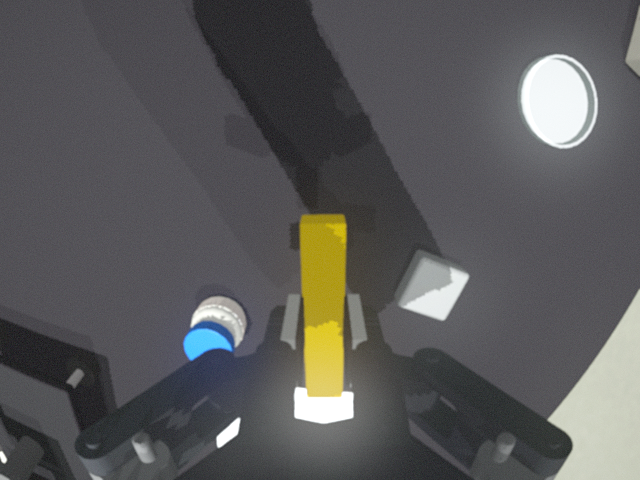

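```bash
python3 -m jog '[[[0,0,0.07],[0.15,0.07,0],0],[[0,0,0.07],[0.3,0.14,0],0],[[0,0,0.07],[0.44,0.21,0.01],0],[[0,0,0.07],[0.58,0.27,0.01],0],[[0,0,0.07],[0.7,0.33,0.01],0],[[0,0,0.07],[0.82,0.39,0.01],0],[[0,0,0.07],[0.93,0.44,0.01],0],[[0,0,0.07],[1,0.47,0.01],0]]';  python3 -c "
from h import *
st();rel([.5805,.1318,.247],9.4);rel([.5805,.1325,.155],9.4)"
```

```text
time_s: 11.95
tool_pos: [0.5796, 0.0046, 0.2462]
ee_rot: [0.645, 0.764, 0.0, 0.001]
contact_force: [0.7, 0.4, 0.1]
gripper_width: 0.0161
t 11.95 [0.5796 0.0046 0.2462] yaw 9.69 z [ 0.002 -0.002 -1.   ] F [0.7 0.4 0.1] w 0.0161 j7 0.27
t 11.95 turn [0.0006 0.0007 0.0016] shift [ 0.4175  0.0742 -0.0033]
t 11.95 turn [0.0006 0.0007 0.0016] shift [0.4205 0.074  0.3033]
```

```bash
python3 -m jog '[[[0,0,0.0016],[0.15,0.03,0],0],[[0,0,0.0016],[0.3,0.05,0],0],[[0,0,0.0016],[0.4,0.074,0.02],0],[[0,0,0.0016],[0.42,0.074,0.12],0],[[0,0,0.0016],[0.42,0.074,0.24],0],[[0,0,0.0016],[0.42,0.074,0.31],0],[[0,0,0.0016],[0.42,0.074,0.31],0],[[0,0,0.0016],[0.42,0.074,0.31],0]]';  python3 look.py w9.png 0.09;python3 -c "
from h import *
b=save('side','d9.png');cv2.imwrite('pics/c9.png',cv2.resize(b[185:325,225:345],None,fx=4,fy=4,interpolation=cv2.INTER_CUBIC)[:,:,::-1])
rel([.5805,.1325,.1164],9.4)"
```

```text
time_s: 12.75
tool_pos: [0.5801, 0.132, 0.1525]
ee_rot: [0.647, 0.763, -0.001, 0.001]
contact_force: [-1.2, 0.0, -1.1]
gripper_width: 0.0169
wrist [ 188  202   54  156 5461] rect [0.5325 0.1412] [0.0164 0.0715] 9.9 pca yaw 99.6
wrist [ 299  217   48  182 7571] rect [0.579  0.1335] [0.0185 0.0896] 9.6 pca yaw 99.8
wrist [393 338  22  20 317] rect [0.6167 0.1246] [0.0099 0.0111] 10.2 pca yaw 142.6
t 12.8 [0.5809 0.1322 0.1535] yaw 9.38 z [ 0.003 -0.002 -1.   ] F [ 0.   0.1 -0. ] w 0.0166 j7 0.08
t 12.85 turn [ 0.0012  0.0007 -0.0001] shift [ 0.0013 -0.0028  0.1255]
```

View pics/w9.png

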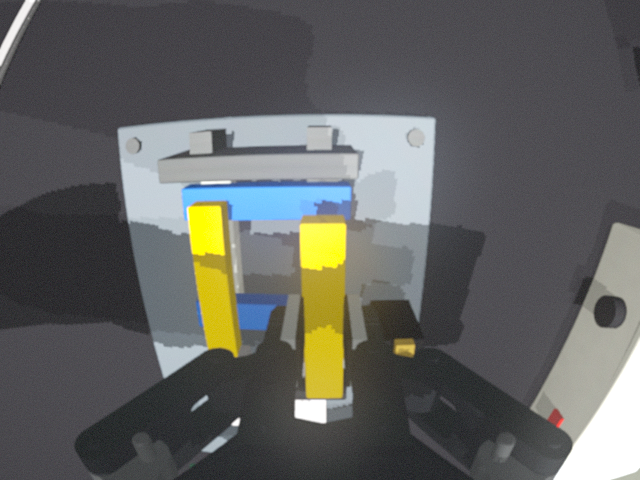

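View pics/c9.png

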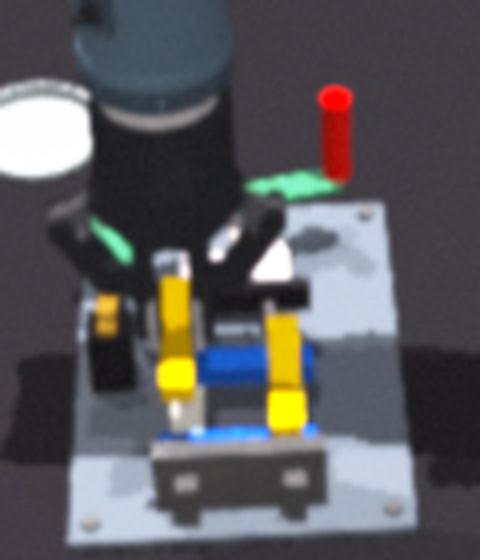

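```bash
python3 - <<'E'
from h import *
p=[0.5504,0.1328,0.1636];c,s=np.cos(p[2]),np.sin(p[2])
def cl(P): d=np.array(P[:2])-p[:2]; return (np.array([c*d[0]+s*d[1],-s*d[0]+c*d[1]])*1000).round(1)
# intersect rays: pawl brass in scene (381,288), side: brass crop d_c (96,290)/4.4, wrist 404,347
i=camera_info('wrist')
rs=[ray('scene',(381,288)),ray('side',(230+96/4.4,195+288/4.4)),ray('wrist',(404,347),i)]
A=sum(np.eye(3)-np.outer(d,d) for o,d in rs);b=sum((np.eye(3)-np.outer(d,d))@o for o,d in rs)
P=np.linalg.solve(A,b);print(P,cl(P))
for z in(.03,.05,.06):
  for u in [(362,301),(415,301),(421,343),(388,338)]: print(z,u,cl(onz('wrist',u,z,i)))
E
```

```text
[0.63044126 0.09448218 0.06194171] [ 72.7 -50.8]
0.03 (362, 301) [ 52.9 -28.6]
0.03 (415, 301) [ 85.5 -29.4]
0.03 (421, 343) [ 93.4 -61.1]
0.03 (388, 338) [ 70.9 -56. ]
0.05 (362, 301) [ 50.4 -17.5]
0.05 (415, 301) [ 79.7 -18.2]
0.05 (421, 343) [ 86.7 -46.7]
0.05 (388, 338) [ 66.6 -42.1]
0.06 (362, 301) [ 49.2 -12. ]
0.06 (415, 301) [ 76.8 -12.6]
0.06 (421, 343) [ 83.4 -39.5]
0.06 (388, 338) [ 64.4 -35.2]
```

```bash
python3 -m jog '[[[0.001,0,0],[0,-0.002,0.04],0],[[0.001,0,0],[0,-0.002,0.08],0],[[0.001,0,0],[0,-0.002,0.11],0],[[0.001,0,0],[0,-0.002,0.12],0],[[0.001,0,0],[0,-0.002,0.124],0],[[0.001,0,0],[0,-0.002,0.128],0],[[0.001,0,0],[0,-0.002,0.128],0]]';  python3 -c "
from h import *
st()"
```

```text
time_s: 13.55
tool_pos: [0.5807, 0.1321, 0.1181]
ee_rot: [0.647, 0.762, -0.001, 0.0]
contact_force: [-10.3, -1.5, 31.7]
gripper_width: 0.0164
t 13.55 [0.5807 0.1321 0.1181] yaw 9.36 z [-0.001 -0.001 -1.   ] F [-10.3  -1.5  31.7] w 0.0164 j7 0.1
```

```bash
python3 -m jog '[[[0,0,0],[0,0,-0.006],0],[[0,0,0],[0,0,-0.006],0]]';  python3 look.py w10.png 0.052;python3 -c "
from h import *
b=save('side','d10.png');cv2.imwrite('pics/c10.png',cv2.resize(b[185:325,225:345],None,fx=4,fy=4,interpolation=cv2.INTER_CUBIC)[:,:,::-1])
b=save('scene','s10.png');cv2.imwrite('pics/e10.png',cv2.resize(b[205:325,295:435],None,fx=4,fy=4,interpolation=cv2.INTER_CUBIC)[:,:,::-1])"
```

```text
time_s: 13.75
tool_pos: [0.5809, 0.132, 0.1201]
ee_rot: [0.647, 0.762, -0.0, 0.0]
contact_force: [-0.1, 0.5, -0.2]
gripper_width: 0.0167
wrist [ 300  217   48  182 7534] rect [0.5807 0.1302] [0.0196 0.0932] 9.5 pca yaw 99.6
wrist [ 161  219   62  145 5982] rect [0.5219 0.1301] [0.0219 0.0732] 9.9 pca yaw 97.6
t 13.8 [0.5807 0.132  0.1197] yaw 9.36 z [-0.    -0.001 -1.   ] F [ 0.  -0.1 -0.4] w 0.0167 j7 0.1
```

View pics/w10.png

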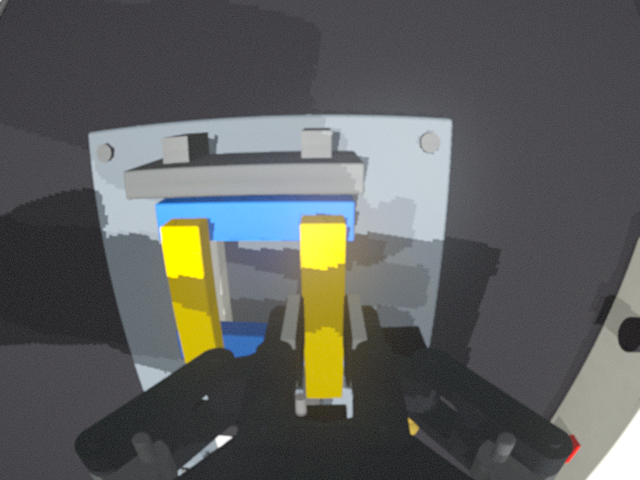

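View pics/c10.png

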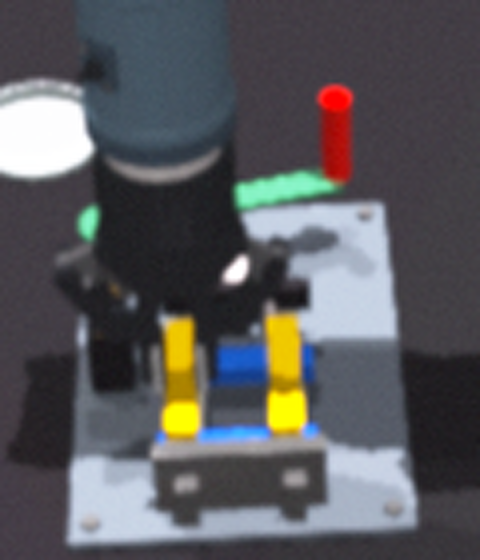

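View pics/e10.png

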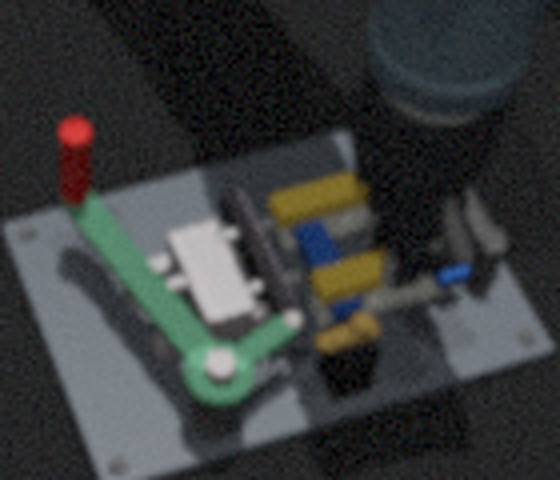

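```bash
python3 -m jog '[[[0,0,0],[0,0,0.003],0],[[0,0,0],[0,0,0.005],0],[[0,0,0],[0,0,0.005],0]]';  python3 -c "
from h import *
st();print(sensors.sense()['moment'])"
```

```text
time_s: 14.2
tool_pos: [0.5805, 0.132, 0.1183]
ee_rot: [0.647, 0.762, -0.001, -0.0]
contact_force: [-3.4, -0.7, 9.5]
gripper_width: 0.0167
t 14.2 [0.5805 0.132  0.1183] yaw 9.36 z [-0.001 -0.001 -1.   ] F [-3.4 -0.7  9.5] w 0.0167 j7 0.1
[-0.07577537  0.62974283 -0.00237161]
```

```bash
python3 - <<'E'
from h import *
p=[0.5504,0.1328,0.1636];c,s=np.cos(p[2]),np.sin(p[2])
def cl(P): d=np.array(P[:2])-p[:2]; return (np.array([c*d[0]+s*d[1],-s*d[0]+c*d[1]])*1000).round(1)
for u in [(78,383),(125,383)]:
    q=(230+u[0]/4.4,195+u[1]/4.4); P=onz('side',q,.01); print('side bottom',cl(P))
    for z in (.03,.04,.05,.06): print(z,(proj('side',[P[0],P[1],z])-[230,195])*4.4)
# scene: bottom front corners
for u in [(455,378),(485,398),(518,370)]:
    print('scene',cl(onz('scene',(285+u[0]/5,225+u[1]/5),.01)))
a=cv2.imread('pics/side0.png');cv2.imwrite('pics/z1.png',cv2.resize(a[240:290,235:275],None,fx=12,fy=12,interpolation=cv2.INTER_CUBIC))
a=cv2.imread('pics/w3.png');cv2.imwrite('pics/z2.png',cv2.resize(a[260:400,400:540],None,fx=4,fy=4,interpolation=cv2.INTER_CUBIC))
E
```

```text
side bottom [ 85.2 -42.9]
0.03 [ 74.90440375 356.27644976]
0.04 [ 73.33365671 342.71656206]
0.05 [ 71.74730644 329.02197533]
0.06 [ 70.14511928 315.19067249]
side bottom [ 59.7 -41.4]
0.03 [122.36644117 356.27389858]
0.04 [121.03013624 342.71269737]
0.05 [119.68055565 329.0167711 ]
0.06 [118.3175006  315.18410209]
scene [ 72.8 -59.4]
scene [ 87.1 -50.5]
scene [ 78.4 -29.6]
```

View pics/z1.png

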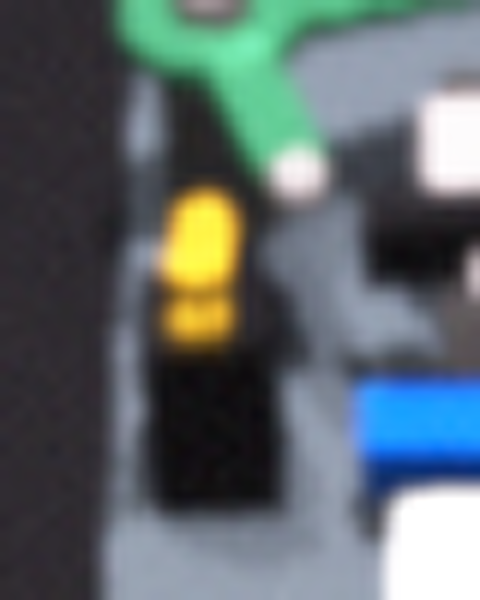

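View pics/z2.png

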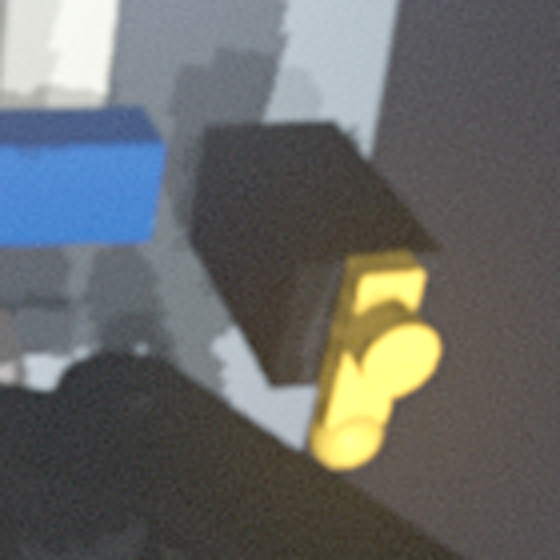

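```bash
python3 - <<'E'
from h import *
p=[0.5504,0.1328,0.1636];c,s=np.cos(p[2]),np.sin(p[2])
def cl(P): d=np.array(P[:2])-p[:2]; return (np.array([c*d[0]+s*d[1],-s*d[0]+c*d[1]])*1000).round(1)
def tri(rs):
    A=sum(np.eye(3)-np.outer(d,d) for o,d in rs);b=sum((np.eye(3)-np.outer(d,d))@o for o,d in rs);return np.linalg.solve(A,b)
for a,b in [((505,305),(205,215)),((470,322),(205,215)),((505,305),(205,320)),((470,322),(205,240))]:
    P=tri([ray('scene',(285+a[0]/5,225+a[1]/5)),ray('side',(235+b[0]/12,240+b[1]/12))]);print(a,b,cl(P),P[2])
E
for f in d10; do python3 -c "
import cv2
a=cv2.imread('pics/d10.png');cv2.imwrite('pics/z3.png',cv2.resize(a[215:300,225:310],None,fx=7,fy=7,interpolation=cv2.INTER_CUBIC))
a=cv2.imread('pics/s10.png');cv2.imwrite('pics/z4.png',cv2.convertScaleAbs(cv2.resize(a[215:310,340:440],None,fx=6,fy=6,interpolation=cv2.INTER_CUBIC),alpha=2.5,beta=10))"; done
```

```text
(505, 305) (205, 215) [ 74.2 -48.1] 0.07829508396852236
(470, 322) (205, 215) [ 73.7 -62. ] 0.06735703068586806
(505, 305) (205, 320) [ 70.8 -40.3] 0.06144881573119982
(470, 322) (205, 240) [ 72.9 -60.1] 0.06325457257742048
```

View pics/z3.png

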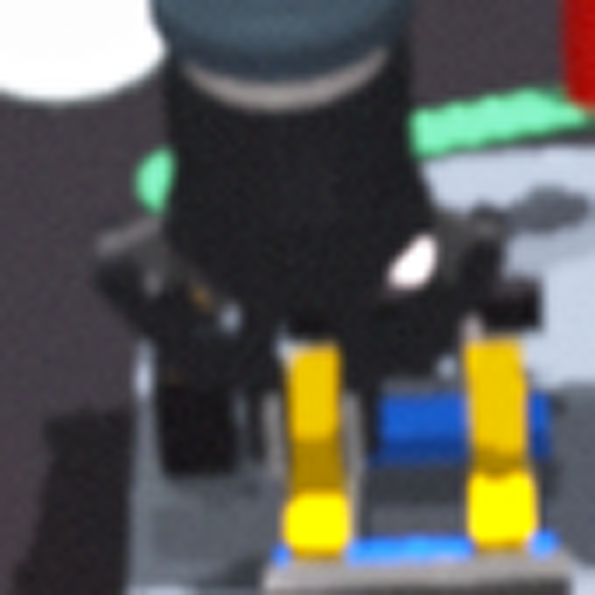

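View pics/z4.png

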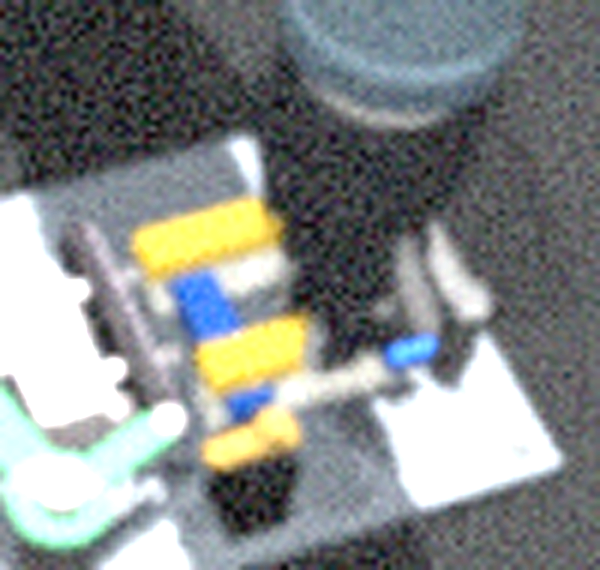

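The pawl knob tops out at z≈0.085 and y≈-48, clear of the gripper, so the contact is the slat on the tower. Releasing it now.

```bash
python3 -m jog '[[[0,0,0],[0,0,0],0.25],[[0,0,0],[0,0,0],0.35],[[0,0,0],[0,0,0],0.35],[[0,0,0],[0,0,0],0.35],[[0,0,0],[0,0,-0.05],0.35],[[0,0,0],[0,0,-0.15],0.35],[[0,0,0],[0,0,-0.3],0.5],[[0,0,0],[0,0,-0.42],0.7],[[0,0,0],[0,0,-0.45],0.8]]'; python3 look.py w11.png 0.052; python3 -c "
from h import *
b=save('side','d11.png');cv2.imwrite('pics/c11.png',cv2.resize(b[185:325,225:345],None,fx=4,fy=4,interpolation=cv2.INTER_CUBIC)[:,:,::-1])"
```

```text
time_s: 15.1
tool_pos: [0.583, 0.1323, 0.2588]
ee_rot: [0.647, 0.762, 0.003, 0.002]
contact_force: [0.2, -0.0, -0.5]
gripper_width: 0.0682
wrist [ 306  168   25  111 2583] rect [0.5794 0.1303] [0.0186 0.0904] 9.7 pca yaw 99.7
wrist [ 231  171   30  109 2582] rect [0.5221 0.1194] [0.0205 0.0902] 9.6 pca yaw 99.3
wrist [365 264  18  41 433] rect [0.6334 0.087 ] [0.0136 0.0374] 8.8 pca yaw 99.0
t 15.15 [0.5826 0.1323 0.2581] yaw 9.34 z [ 0.005  0.001 -1.   ] F [ 1.1 -0.2  0.5] w 0.0685 j7 0.04
```

View pics/w11.png

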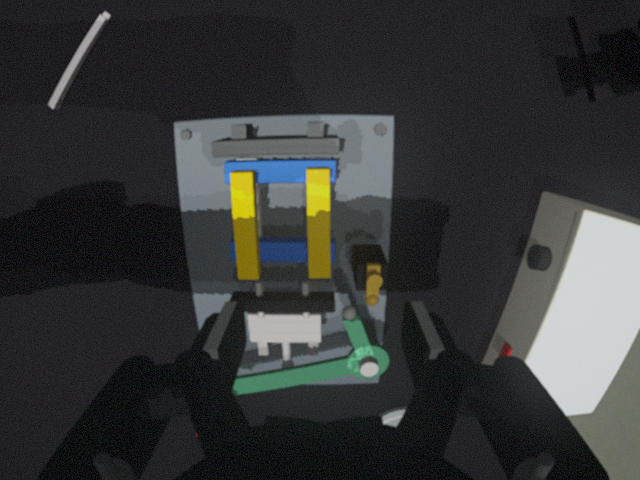

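View pics/c11.png

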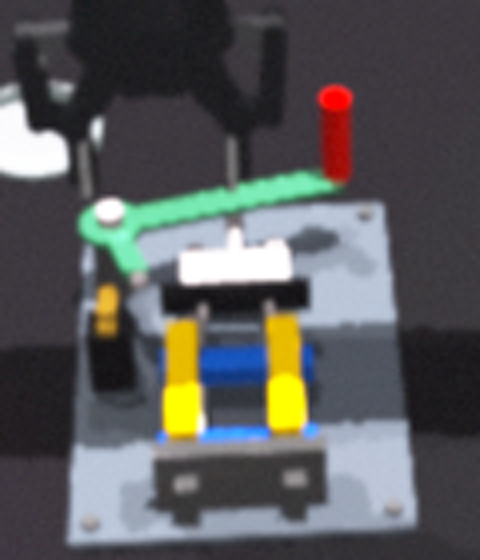

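Both slats lie flat at their places: A (0.522, 0.119) and B (0.579, 0.130), within 3 mm. Next the gripper goes over the red post with the jaws along clamp y.

```bash
python3 -c "
from h import *
rel([.513,-.0415,.25],-80.6)"
```

```text
t 15.2 turn [ 0.0006 -0.0007  0.4997] shift [-0.5345 -0.32    0.0183]
```

```bash
python3 -m jog '[[[0,0,0.05],[-0.06,-0.03,0],0.8],[[0,0,0.1],[-0.12,-0.07,0],0.8],[[0,0,0.15],[-0.2,-0.11,0],0.8],[[0,0,0.2],[-0.26,-0.15,0],0.8],[[0,0,0.25],[-0.33,-0.19,0],0.8],[[0,0,0.3],[-0.4,-0.23,0],0.8],[[0,0,0.35],[-0.46,-0.27,0],0.8],[[0,0,0.4],[-0.5,-0.3,0],0.8],[[0,0,0.45],[-0.534,-0.32,0],0.8],[[0,0,0.49],[-0.534,-0.32,0.02],0.8]]'; python3 -c "
from h import *
st();rel([.513,-.0415,.25],-80.6)"
```

```text
time_s: 16.2
tool_pos: [0.5116, -0.0433, 0.2488]
ee_rot: [0.994, 0.112, 0.0, 0.0]
contact_force: [0.4, -0.3, -0.2]
gripper_width: 0.0686
t 16.2 [ 0.5116 -0.0433  0.2488] yaw -77.11 z [ 0.001 -0.    -1.   ] F [ 0.4 -0.3 -0.2] w 0.0686 j7 -0.95
t 16.2 turn [ 0.0002 -0.0003  0.0194] shift [ 0.0058 -0.0048 -0.0039]
```

```bash
python3 -m jog '[[[0,0,0.019],[0.006,-0.005,0.05],0.8],[[0,0,0.019],[0.006,-0.005,0.1],0.8],[[0,0,0.019],[0.006,-0.005,0.1],0.8]]'; python3 - <<'E'
from h import *
st();i=camera_info('wrist');im=save('wrist','w12.png')
print('pred top',proj('wrist',[.5128,-.0416,.126],i),'bot',proj('wrist',[.5128,-.0416,.064],i))
h=cv2.cvtColor(im,cv2.COLOR_RGB2HSV);m=cv2.inRange(h,(0,130,60),(8,255,255))|cv2.inRange(h,(172,130,60),(180,255,255))
n,l,s,c=cv2.connectedComponentsWithStats(m)
for k in range(1,n):
    if s[k,4]>80: print(s[k],c[k],onz('wrist',c[k],.126,i))
E
```

```text
time_s: 16.5
tool_pos: [0.5113, -0.0411, 0.2162]
ee_rot: [0.996, 0.084, -0.002, 0.0]
contact_force: [0.4, 0.6, -0.0]
gripper_width: 0.0683
t 16.5 [ 0.5113 -0.0411  0.2162] yaw -80.4 z [-0.004 -0.001 -1.   ] F [ 0.4  0.6 -0. ] w 0.0683 j7 -0.97
pred top [324.82986986 288.16958278] bot [324.62888171 243.49057512]
[ 312  237   37   72 2097] [329.44587506 273.75917978] [ 0.52075221 -0.04245502  0.126     ]
```

View pics/w12.png

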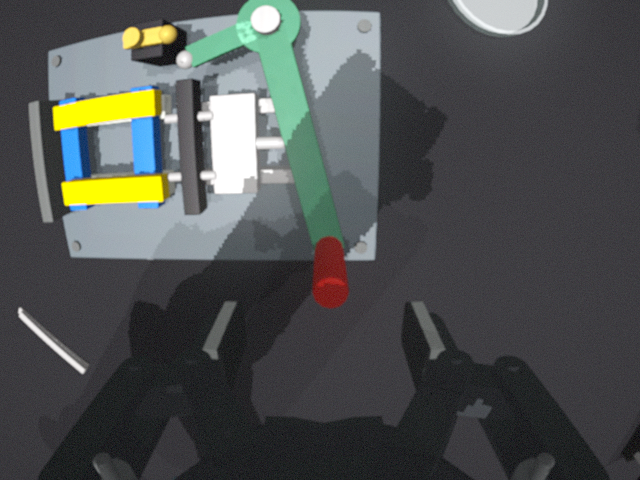

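```bash
python3 - <<'E'
from h import *
i=camera_info('wrist');P=onz('wrist',(331,290),.126,i);print(P)
rel([P[0],P[1],.17],-80.6);rel([P[0],P[1],.145],-80.6)
E
```

```text
[ 0.51261175 -0.04509612  0.126     ]
t 16.55 turn [0.0002 0.0009 0.0009] shift [0.0005 0.0124 0.1579]
t 16.55 turn [0.0002 0.0009 0.0009] shift [0.0008 0.0124 0.2413]
```

```bash
python3 -m jog '[[[0,0.001,0],[0.001,0.011,0.06],0.8],[[0,0.001,0],[0.001,0.011,0.12],0.7],[[0,0.001,0],[0.001,0.011,0.18],0.6],[[0,0.001,0],[0.001,0.011,0.22],0.6],[[0,0.001,0],[0.001,0.011,0.24],0.5],[[0,0.001,0],[0.001,0.011,0.24],0.5],[[0,0.001,0],[0.001,0.011,0.24],0.5]]'; python3 - <<'E'
from h import *
st();save('wrist','w13.png')
b=save('side','d13.png');cv2.imwrite('pics/c13.png',cv2.resize(b[185:325,225:345],None,fx=4,fy=4,interpolation=cv2.INTER_CUBIC)[:,:,::-1])
E
```

```text
time_s: 17.25
tool_pos: [0.513, -0.0448, 0.1459]
ee_rot: [0.997, 0.083, 0.001, 0.0]
contact_force: [0.6, 0.2, -0.1]
gripper_width: 0.0427
t 17.25 [ 0.513  -0.0448  0.1459] yaw -80.43 z [ 0.001 -0.    -1.   ] F [ 0.6  0.2 -0.1] w 0.0427 j7 -0.87
```

View pics/w13.png

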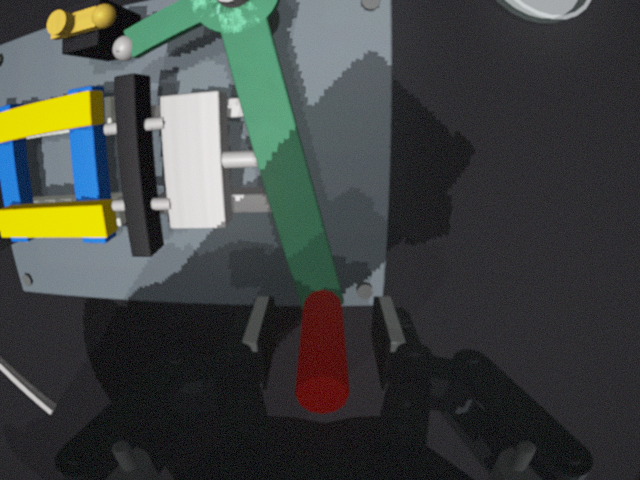

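View pics/c13.png

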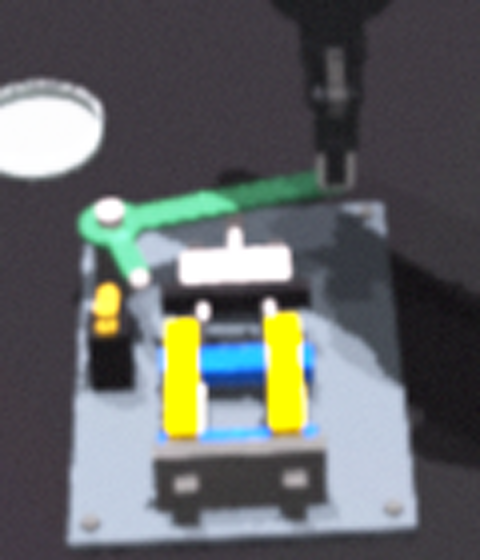

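The post at (322,340) is centred between the pads. Closing on it.

```bash
python3 -m jog '[[[0,0,0],[0,0,0],0.3],[[0,0,0],[0,0,0],0.2],[[0,0,0],[0,0,0],0],[[0,0,0],[0,0,0],0],[[0,0,0],[0,0,0],0]]' 40; python3 - <<'E'
from h import *
st()
T0=sensors.sense()['tool_pos']
yaw=.1636
def c2w(d): return np.array([np.cos(yaw)*d[0]-np.sin(yaw)*d[1],np.sin(yaw)*d[0]+np.cos(yaw)*d[1],0])/1000
P=lambda q:np.array([75-145*np.cos(.25-q),-130-145*np.sin(.25-q)])
for q in (.1,.2,.3,.36,.42,.48):
    print(q); rel(T0+c2w(P(q)-P(0)),-80.5)
E
```

```text
time_s: 17.85
tool_pos: [0.5134, -0.0444, 0.1466]
ee_rot: [0.996, 0.084, 0.001, -0.0]
contact_force: [-1.7, 2.6, 6.2]
gripper_width: 0.0173
t 17.85 [ 0.5134 -0.0444  0.1466] yaw -80.41 z [ 0.002  0.    -1.   ] F [-1.7  2.6  6.2] w 0.0173 j7 -0.87
0.1
t 17.85 turn [ 0.     -0.0008  0.0005] shift [-0.0094 -0.0474 -0.    ]
0.2
t 17.85 turn [ 0.     -0.0008  0.0005] shift [-0.0141 -0.0955 -0.    ]
0.3
t 17.85 turn [ 0.     -0.0008  0.0005] shift [-0.0139 -0.1438 -0.    ]
0.36
t 17.85 turn [ 0.     -0.0008  0.0005] shift [-0.0114 -0.1727 -0.    ]
0.42
t 17.85 turn [ 0.     -0.0008  0.0005] shift [-0.0073 -0.2014 -0.    ]
0.48
t 17.85 turn [ 0.     -0.0008  0.0005] shift [-0.0014 -0.2298 -0.    ]
```

```bash
python3 -m jog '[[[0,0,0],[-0.003,-0.014,0],0],[[0,0,0],[-0.006,-0.028,0],0],[[0,0,0],[-0.009,-0.045,0],0],[[0,0,0],[-0.011,-0.06,0],0],[[0,0,0],[-0.013,-0.076,0],0],[[0,0,0],[-0.014,-0.092,0],0],[[0,0,0],[-0.014,-0.108,0],0],[[0,0,0],[-0.014,-0.124,0],0],[[0,0,0],[-0.014,-0.14,0],0],[[0,0,0],[-0.014,-0.144,0],0]]'; cat > q.py <<'E'
from h import *
import sys
st()
T0=np.array([.5134,-.0444,.1466]);yaw=.1636
def c2w(d): return np.array([np.cos(yaw)*d[0]-np.sin(yaw)*d[1],np.sin(yaw)*d[0]+np.cos(yaw)*d[1],0])/1000
P=lambda q:np.array([75-145*np.cos(.25-q),-130-145*np.sin(.25-q)])
t=sensors.sense()['tool_pos'];d=(t-T0)[:2]*1000
y=-np.sin(yaw)*d[0]+np.cos(yaw)*d[1]+P(0)[1];x=np.cos(yaw)*d[0]+np.sin(yaw)*d[1]+P(0)[0]
q=.25-np.arcsin((-130-y)/145);print('q est',q,'radius',np.hypot(x-75,y+130))
for g in map(float,sys.argv[1:]):
    print(g); rel(np.r_[(T0+c2w(P(g)-P(0)))[:2],T0[2]],-80.5)
E
python3 q.py .36 .4 .44 .48; python3 - <<'E'
from h import *
save('wrist','w14.png')
b=save('side','d14.png');cv2.imwrite('pics/c14.png',cv2.resize(b[185:325,225:345],None,fx=4,fy=4,interpolation=cv2.INTER_CUBIC)[:,:,::-1])
E
```

```text
time_s: 18.85
tool_pos: [0.5019, -0.0027, 0.1466]
ee_rot: [0.997, 0.083, 0.001, 0.0]
contact_force: [-0.3, -5.1, 2.8]
gripper_width: 0.0171
t 18.85 [ 0.5019 -0.0027  0.1466] yaw -80.42 z [ 0.002 -0.001 -1.   ] F [-0.3 -5.1  2.8] w 0.0171 j7 -0.95
q est 0.2992685595399066 radius 145.2578436081673
0.36
t 18.85 turn [ 0.0003 -0.0007  0.0004] shift [ 0.0033 -0.0292  0.0001]
0.4
t 18.85 turn [ 0.0003 -0.0007  0.0004] shift [ 0.0059 -0.0484  0.0001]
0.44
t 18.85 turn [ 0.0003 -0.0007  0.0004] shift [ 0.0092 -0.0674  0.0001]
0.48
t 18.85 turn [ 0.0003 -0.0007  0.0004] shift [ 0.0133 -0.0863  0.0001]
```

View pics/w14.png

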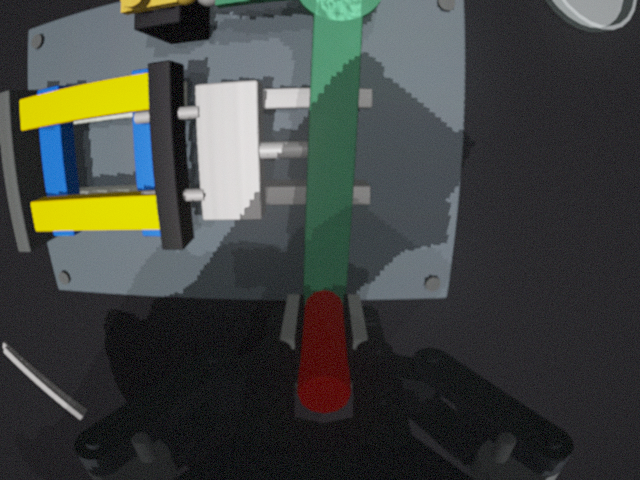

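View pics/c14.png

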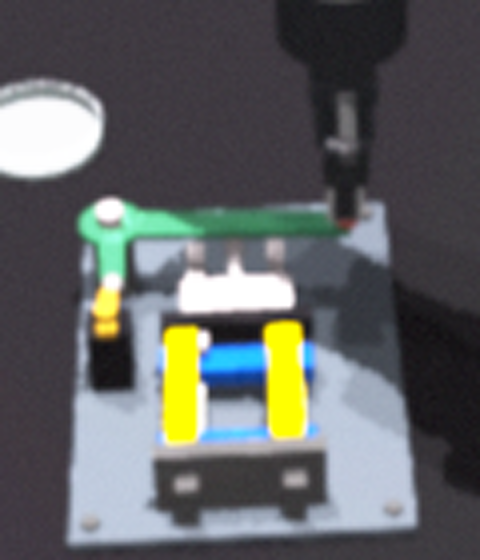

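The idler is pushing both slats evenly at q≈0.30, with 5 N at the post. I'll continue past the click to about 0.48.

```bash
python3 -m jog '[[[0,0,0],[0.001,-0.011,0],0],[[0,0,0],[0.002,-0.022,0],0],[[0,0,0],[0.004,-0.033,0],0],[[0,0,0],[0.005,-0.044,0],0],[[0,0,0],[0.007,-0.055,0],0],[[0,0,0],[0.009,-0.066,0],0],[[0,0,0],[0.011,-0.076,0],0],[[0,0,0],[0.013,-0.085,0],0],[[0,0,0],[0.013,-0.086,0],0],[[0,0,0],[0.013,-0.086,0],0]]'; python3 q.py .48; python3 - <<'E'
from h import *
save('wrist','w15.png')
b=save('side','d15.png');cv2.imwrite('pics/c15.png',cv2.resize(b[185:325,225:345],None,fx=4,fy=4,interpolation=cv2.INTER_CUBIC)[:,:,::-1])
E
```

```text
time_s: 19.95
tool_pos: [0.5009, 0.0218, 0.1466]
ee_rot: [0.997, 0.083, 0.001, 0.001]
contact_force: [-0.3, -9.6, 3.8]
gripper_width: 0.0172
t 19.95 [0.5009 0.0218 0.1466] yaw -80.48 z [ 0.002 -0.003 -1.   ] F [-0.3 -9.6  3.8] w 0.0172 j7 -1.0
q est 0.4685060447347378 radius 145.44734799573368
0.48
t 19.95 turn [ 0.001  -0.0005  0.0001] shift [ 0.0028 -0.0054  0.0001]
```

View pics/w15.png

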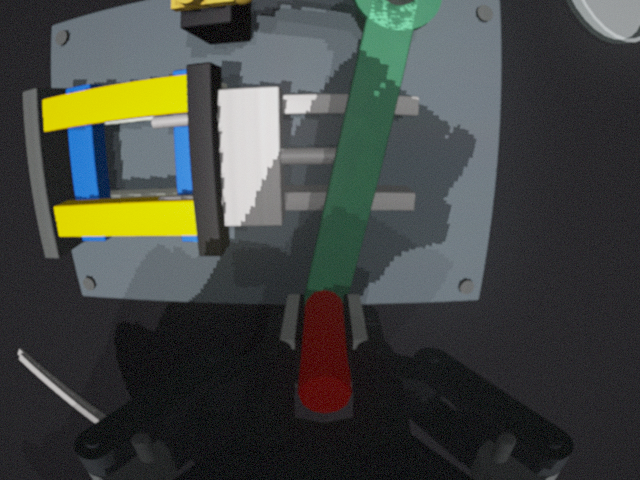

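View pics/c15.png

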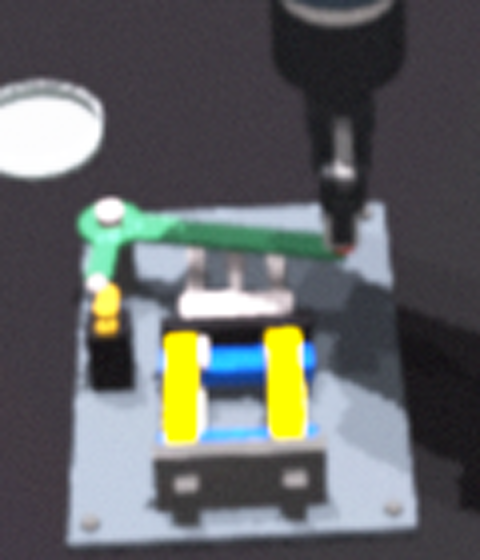

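```bash
python3 -m jog '[[[0,0,0],[0.002,-0.003,0],0],[[0,0,0],[0.002,-0.006,0],0],[[0,0,0],[0.002,-0.006,0],0],[[0,0,0],[0.002,-0.006,0],0],[[0,0,0],[0.002,-0.006,0],0]]'; python3 q.py .48; python3 - <<'E'
from h import *
i=camera_info('wrist');im=save('wrist','w16.png')
a=save('scene','s16.png');cv2.imwrite('pics/e16.png',cv2.resize(a[205:325,295:435],None,fx=5,fy=5,interpolation=cv2.INTER_CUBIC)[:,:,::-1])
cv2.imwrite('pics/w16z.png',cv2.resize(im[40:300,0:320],None,fx=2.5,fy=2.3)[:,:,::-1])
p=[0.5504,0.1328,0.1636];c,s=np.cos(p[2]),np.sin(p[2])
W=lambda x,y,z:[c*x/1e3-s*y/1e3+p[0],s*x/1e3+c*y/1e3+p[1],z]
for x in(-30,30): print(proj('wrist',W(x,51,.052),i),proj('wrist',W(x,-39,.052),i))
E
python3 q.py
```

```text
time_s: 20.55
tool_pos: [0.5009, 0.0218, 0.1467]
ee_rot: [0.997, 0.082, 0.001, 0.003]
contact_force: [0.4, -9.1, 1.6]
gripper_width: 0.0169
t 20.55 [0.5009 0.0218 0.1467] yaw -80.58 z [ 0.002 -0.005 -1.   ] F [ 0.4 -9.1  1.6] w 0.0169 j7 -1.0
q est 0.4686971539470396 radius 145.48809407328977
0.48
t 20.55 turn [ 0.0018 -0.0004 -0.0005] shift [ 0.0029 -0.0053  0.0001]
[ 51.71870231 219.58082276] [192.26896979 216.63286203]
[ 38.7455916  113.11091389] [184.48644707  90.02154569]
t 20.65 [0.5009 0.0218 0.1467] yaw -80.58 z [ 0.002 -0.005 -1.   ] F [  0.2 -10.1   1.4] w 0.0171 j7 -1.0
q est 0.46883551955916103 radius 145.46265086066353
```

View pics/w16z.png

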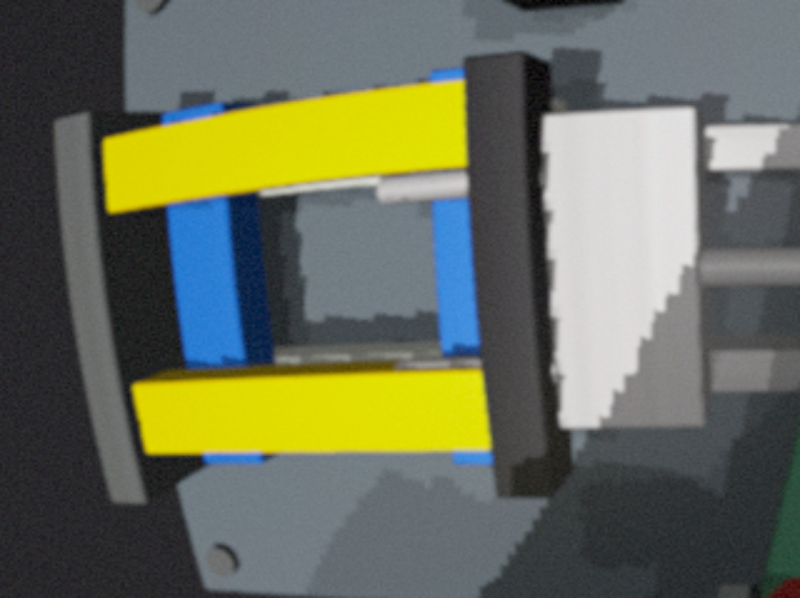

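View pics/e16.png

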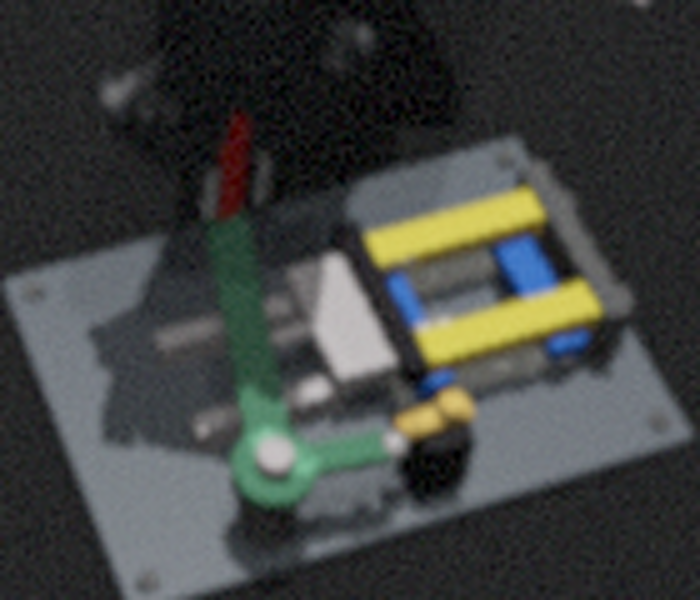

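```bash
python3 - <<'E'
from h import *
i=camera_info('wrist')
p=[0.5504,0.1328,0.1636];c,s=np.cos(p[2]),np.sin(p[2])
W=lambda x,y,z:[c*x/1e3-s*y/1e3+p[0],s*x/1e3+c*y/1e3+p[1],z]
for x in(-30,30): print('stop edge',proj('wrist',W(x,51,.056),i),'slat end at stop',proj('wrist',W(x,51,.052),i),'5mm gap',proj('wrist',W(x,46,.052),i))
E
python3 q.py
```

```text
stop edge [ 47.54652188 221.66533628] slat end at stop [ 51.71711181 219.5815506 ] 5mm gap [ 57.86804308 219.40306121]
stop edge [ 34.09208442 113.5451082 ] slat end at stop [ 38.74343113 113.11251979] 5mm gap [ 45.00817467 111.74407695]
t 20.65 [0.5009 0.0218 0.1467] yaw -80.58 z [ 0.002 -0.005 -1.   ] F [  0.2 -10.1   1.4] w 0.0171 j7 -1.0
q est 0.46883551955916103 radius 145.46265086066353
```

```bash
python3 - <<'E'
from h import *
print(arm.finish_job()); st()
E
```

```text
the job is handed in; nothing more can be done
None
the job is handed in; nothing more can be done
```

Both yellow slats are on the tower and pressed against the steel stop. I handed the job in at about 20.7 s, with the gripper still holding the tensioner arm past its click.

**Laying the slats:** Each slat lay within about 3 mm of its place, above its white slat and crosswise on the blue layer. The tower looked undisturbed afterwards. Slat B met the blue layer about 2 mm earlier than I expected and I pressed down with up to 32 N for a moment. I backed off at once and let go at about 10 N.

**Last checks on the tensioner:**
- **Arm position:** the red post is gripped at an estimated arm value of 0.469 rad, inside the 0.44–0.52 range. That comes from how far the gripper moved, good to about 0.015 rad.
- **Force:** about 10 N at the post, as expected past the click.
- **Fit against the stop:** both slat ends appear to touch the stop in the wrist picture, to about 1 mm. I estimate the idler block's spring is compressed by about 10 mm.

**What I could not confirm:**
- The last small push towards 0.48 did not move the arm, so it stayed at 0.469.
- The pawl's drop was not measured directly. I take the click from the arm value and the force.
- I did not re-measure the things on the bench at the end. The gripper touched none of them that I saw.

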